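# Fit the filter in the soldering bench's fume extractor

## Task

The fume extractor was closed up after cleaning without its filter: turn its blue lock collar back to the white open mark, lift the perforated cover off its pins and lay it clear of the extractor, and lower the filter cartridge into the chamber. Then lower the cover back over its two pins so that it lies flat, and turn the collar clockwise until its yellow index is at the green locked mark. Do not drop the cartridge into the chamber or the cover onto its pins: let go only once each is down; leave the bottle, the jar and the charcoal block where they stand.

Things in the scene. Friction and masses are not known exactly. Their poses are not given: they have to be found in the camera images.
- extractor: Grey fume extractor, a fixed box 250 x 250 mm, 150 mm high. Origin: centre of its underside. Its z axis is up, its x axis points from the control panel (red switch, dial) to the back. A round intake port opens in the middle of its top, ringed by the blue lock collar.
- seat (a point): Centre of the port, at the height of the extractor's flat top (150 mm), which the cover rests on. Axes as the extractor's. Two upright steel locating pins, 6 mm thick and 9 mm tall with tapered tips, stand on the top 57 mm from this point along its +y and -y axes.
- chamber (a point): Centre of the filter chamber's flat floor, on the port's axis, 75 mm below the extractor's top. The chamber is round, 92 mm wide and 75 mm deep, open above.
- collar (a joint): Angle of the blue lock collar about the port's vertical axis: 0 = yellow index at the white open mark, 1.05 = index at the green locked mark; it grows clockwise seen from above and stops at -0.03 and 1.09. It turns with an even friction of about 0.22 N m and stays where it is left. The cover can pass it within 0.25 rad of the open mark.
- wing_a (a point): Grip point on one of the collar's two upright wings, 37 mm above the extractor's top, 106 mm from the port's axis. The wing is a radial blade 12 mm thick, 92 to 120 mm out from the axis, its top 42 mm above the extractor's top. From the port's axis it lies (2.094 rad minus the collar's angle) counter-clockwise of the extractor's x axis. Axes: the extractor's, turned with the collar.
- wing_b (a point): The same on the other wing, straight across the port from wing_a.
- index (a point): Yellow index on the collar's upper face, 83 mm from the port's axis. The collar is a blue ring on the extractor's top, 16 mm high, 150 mm inside and 184 mm outside diameter. Two lugs inside it reach in to 55 mm from the axis, their undersides 10 mm above the extractor's top; locked, they stand over the cover's ears.
- mark_open (a point): White bar on the extractor's top just outside the collar: the open mark, 106 mm from the port's axis, 30 degrees counter-clockwise (seen from above) of the extractor's x axis.
- mark_locked (a point): Green bar on the extractor's top just outside the collar: the locked mark, 106 mm from the port's axis, 30 degrees clockwise of the extractor's x axis.
- cover: Loose intake cover, 0.2 to 0.4 kg: aluminium plate 6 mm thick, a perforated disc 100 mm wide with two ears, 40 mm wide, out to 67 mm along its +y and -y; each has a 10 mm hole for a pin 57 mm from the centre (either way round). Origin: centre of its underside, z up. Black bar handle on its middle: 12 mm thick (x), 52 mm long (y), top 36 mm above the underside. It starts on the pins.
- cartridge: Loose filter cartridge of 0.15 to 0.31 kg, upright: a white pleated drum 86 mm in diameter and 46 mm high with blue end caps, and on top a black bar handle 12 mm thick (x), 52 mm long (y), its top 70 mm above the underside. Origin: centre of its underside, z up. It goes into the chamber handle up, any way round.
- mat: Cork bench mat 170 x 170 mm, 4 mm thick, fixed, on the other side of the extractor from the cartridge; free for laying the cover down. Origin: centre of its underside.
- bottle: White squeeze bottle with a blue cap, 62 mm wide, 150 mm tall; bystander. Origin: centre of its underside.
- jar: Amber jar with a black lid, 76 mm wide, 95 mm tall; bystander. Origin: centre of its underside.
- charcoal: Black charcoal soldering block, 100 x 65 mm, 35 mm high; bystander. Origin: centre of its underside.
There are look-alikes about, which are no part of the job. What is meant by the cover is not pink, and is the larger of those in its own colour. There is more than one size of the cartridge; the job needs the larger.

How it is judged:
On the way, in this order (a step that is already met when the one before it is completed fails the run):
1. the collar is turned back to its open mark (within 0.25 rad) (value of joint collar below 0.25 rad), for 0.1 s.
2. the cover is off the pins and clear of the extractor's port (its centre more than 120 mm to the side of the port's axis) (horizontal distance between cover and seat above 0.12 m), for 0.1 s.
3. the cartridge is brought down to within 12 mm of the chamber's floor while the fingers still hold it (horizontal distance between cartridge and chamber below 0.01 m and z of cartridge in the frame of chamber below 0.012 m and contact force between the fingers and cartridge above 0.5 N).
4. the cover is brought down over the pins, to within 6 mm of the extractor's top, while the fingers still hold it (horizontal distance between cover and seat below 0.006 m and z of cover in the frame of seat below 0.006 m and contact force between the fingers and cover above 0.5 N).
At the end, for the whole second after the job is handed in: The cartridge stands upright on the chamber's floor (within 4 mm in height, 6 mm sideways), the cover lies flat on its two pins (within 3 mm in height, 4 mm sideways, 0.1 rad), both at rest, and the collar is at its locked mark (angle above 0.97 rad; the mark is at 1.05) (value of joint collar above 0.97 rad and horizontal distance between cover and seat below 0.004 m and z of cover in the frame of seat below 0.003 m and angle between the y axis of cover and the y axis of seat, either way round below 0.1 rad and angle between cover's own z axis and vertical below 0.04 rad and horizontal distance between cartridge and chamber below 0.006 m and z of cartridge in the frame of chamber below 0.004 m and angle between cartridge's own z axis and vertical below 0.06 rad and linear speed of each of cover, cartridge below 0.02 m/s); the robot touches nothing.
It fails at once if the bottle, the jar or the charcoal block is shifted by more than 30 mm or tipped (distance of any of bottle, jar, charcoal from where it was at the start of the episode above 0.03 m or angle between any of bottle, jar, charcoal's own z axis and vertical above 0.5 rad).
It also fails if it takes over 72 s, if anything falls off the work surface, if the arm or the gripper's body presses on something with over 40 N, if the wrist force passes 120 N, or if a joint passes its speed limit or range.

## Robot

A 6-joint arm with a two-finger parallel gripper is mounted at the origin on the work surface. World frame = base frame: x ahead of the robot, y to its left, z up, the work surface at z = 0. Lengths are in m, angles in rad, forces in N, time in s.
With the tool pointing down it reaches from about 0.375 to 0.9 m from the base axis. Payload 3.1 kg.
Tool frame: the origin (TCP) lies midway between the tips of the shut fingers; the grasp point (between the pads) lies 19 mm behind it (manip.pinch_z is the distance from the TCP to the grasp point, in m); z points along the fingers, y is the line along which they close (so a half turn about z gives the same grasp; the last joint's range is limited). The gripper opens to 85 mm and grips with 20 to 120 N. Pads are 22 mm wide; open, the fingers measure 114 mm over their backs; the gripper's body (76 mm by 85 mm) begins 54 mm behind the grasp point. The pads swing forward as they close: fully open they stand 13 mm farther back than shut.
Start: joints at [-1.387, 0.527, 1.433, -0, 1.181, -0.178], TCP at [0.221, -0.585, 0.208] pointing down, gripper open.
Joint ranges: [-3.08, 3.08], [-0.75, 2.2], [0.22, 2.44], [-1.43, 4.57], [0, 2.65], [-2.85, 2.85]. Speed limits (rad/s): [2.79, 2.79, 3.14, 3.14, 3.14, 3.14].

## Interface

Orientations are given as a unit quaternion [x, y, z, w].
In Python, from station import manip, viewer, ticket gives the robot as it stands.
- The arm moves only by the shell command python3 -m creep 'ROWS' [FORCE]. ROWS is JSON, a list of rows, each an object with "slide": the shift along the tool's x, y, z in cm, a list of three; "angular": the turn, a rotation vector about the tool's x, y, z in rad, a list of three; "claw": the opening, from -1 (shut) to 1 (fully open). A call has 1 to 10 rows; each row shifts and turns the commanded pose from where the row before left it, along the tool's axes as they then stand; what a row does not reach is not made up. A row lasts 1/12 s, in which the tool goes at most 41.7 mm and 7.16 degrees, less where a joint would pass 70% of its speed; a pose out of reach is approached as far as the arm can. A call with a gripper value outside its range is refused whole. The fingers move at their own pace and stop on an object; FORCE is the grip in N (left out, the last holds). Time passes only in rows, so rows that do not move let the fingers close. It gives the time, the measured TCP pose, the force, the opening and the grip force at its end, in the units of the state.
- manip.sense(): the state, without advancing time (a new reading comes with each control period).
- viewer.snapshot(name): name is "side" or "top" or "wrist"; returns the picture (384x512x3 uint8, blue, green, red); there is no depth.
- viewer.calibration(name): a dict with "fov_y" (degrees; the focal length in pixels is half the picture's height over the tangent of half this angle, whatever the lens; pixels are square), "cx", "cy" (the principal point, pixels), "k1" (the pictures are not rectified: a ray, as slopes to the right and down, at radius r is drawn at 1 + k1 r^2 times it, then the intrinsics apply), "T" (4x4, takes a point from camera to world coordinates); the wrist camera has in their place "tool_from_camera" (4x4, takes a point from camera to tool coordinates, whose origin is the TCP and whose axes are the flange's). Camera axes: x right, y up, looking along -z (the intrinsics and any distortion apply to the point x, -y, -z); pixel columns grow to the right and rows downward; lengths in m; the calibration is good to about 2 mm. A picture is of the moment at which its call begins: read the wrist's pose just before it. calibration takes no time and is no camera call.
- ticket.sign_off(): hands the job in; it is judged then, once.
The state is a dict: "t": time; "q": joint angles; "qd": joint speeds; "tau": joint torques, N m; "tcp_pos": TCP position; "tool_rot": TCP orientation; "force": force on the tool from outside, world axes, zero at the start; "ft_torque": the same for the moment, N m; "finger_gap": opening from 0.0 (shut) to 1.0 (fully open); "gripper_force": force on a finger pad.
Only numpy, scipy, OpenCV 4.12 (cv2) and the standard library are available. Lean on these libraries where they do the work, as an engineer would, in place of code of your own. Each camera call takes 0.05 s, during which the arm holds its last target. There are 200 camera calls.

## Working session

There is one attempt and no reset: what is moved stays moved. The work goes in short steps, Python scripts to look and compute and a shell command to move; the robot and the scene stay as the last step left them, time stands still between calls to the robot, and variables do not carry over. Pictures are saved under pics/ and viewed, at most 10 in all, crops included, and the job is handed in when it is done.

```bash
ls; mkdir -p pics
python3 - <<'E'
from station import manip, viewer
import cv2,numpy as np
print(manip.sense()); print(manip.pinch_z)
for n in("top","side"):
    im=viewer.snapshot(n); cv2.imwrite(f"pics/{n}0.png",im); c=viewer.calibration(n); print(n,c)
print(viewer.calibration("wrist"))
a=[cv2.imread(f"pics/{n}0.png") for n in("top","side")]
cv2.imwrite("pics/both0.png",cv2.resize(np.hstack(a),(800,300)))
E
```

```text
pics
{'t': 0.0, 'q': array([-1.38751694e+00,  5.28412234e-01,  1.43390162e+00,  9.86688855e-06,
        1.18139892e+00, -1.78488186e-01]), 'qd': array([ 0.00102898,  0.00060277,  0.00129658, -0.00115791,  0.00130965,
       -0.00112244]), 'tau': array([-1.77122220e-03, -4.42359531e+01, -1.78020823e+01, -4.77937538e-04,
        8.45506409e-03, -5.32251363e-06]), 'tcp_pos': array([ 0.22110122, -0.58377074,  0.20706702]), 'tool_rot': array([ 9.83684869e-01,  1.79897065e-01,  2.02263131e-06, -1.06006992e-03]), 'force': array([-0.18233908, -0.40386316, -1.07958957]), 'ft_torque': array([ 0.04968918, -0.03035518,  0.01761139]), 'gripper_force': 0.0, 'finger_gap': 0.9977507241283297}
0.0187
top {'fov_y': 42.570952304032986, 'cx': 259.86545157372035, 'cy': 192.92705056743537, 'k1': -0.19240982441064958, 'T': array([[-0.02095745,  0.99056532, -0.13542946,  0.28951854],
       [-0.99977435, -0.02029423,  0.006276  , -0.01585209],
       [ 0.00346835,  0.13553043,  0.99076711,  1.41711086],
       [ 0.        ,  0.        ,  0.        ,  1.        ]])}
side {'fov_y': 53.98095677678741, 'cx': 268.1817430899494, 'cy': 193.84910681270333, 'k1': -0.0467293944949527, 'T': array([[-0.77937507,  0.32942924, -0.53296423, -0.05264654],
       [-0.62643243, -0.39268929,  0.67333315,  0.66641231],
       [ 0.01252628,  0.85864515,  0.5124174 ,  0.62186738],
       [ 0.        ,  0.        ,  0.        ,  1.        ]])}
{'fov_y': 65.91786479762969, 'cx': 253.9153941343749, 'cy': 188.64082895873608, 'k1': -0.06594174062030457, 'tool_from_camera': array([[-3.03767722e-04,  9.63757313e-01,  2.66780338e-01,
         6.66893675e-02],
       [ 9.99999832e-01,  1.61042763e-04,  5.56868365e-04,
        -5.85587090e-04],
       [ 4.93722917e-04,  2.66780462e-01, -9.63757200e-01,
        -1.65700525e-01],
       [ 0.00000000e+00,  0.00000000e+00,  0.00000000e+00,
         1.00000000e+00]])}
```

View pics/top0.png

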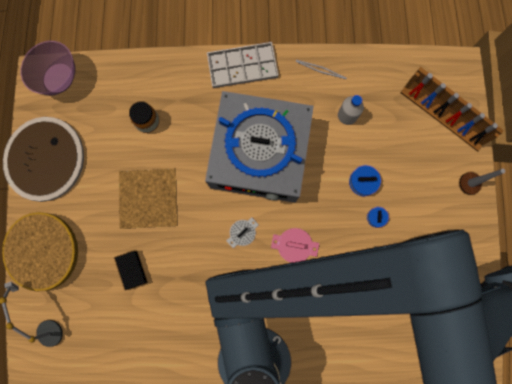

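View pics/side0.png

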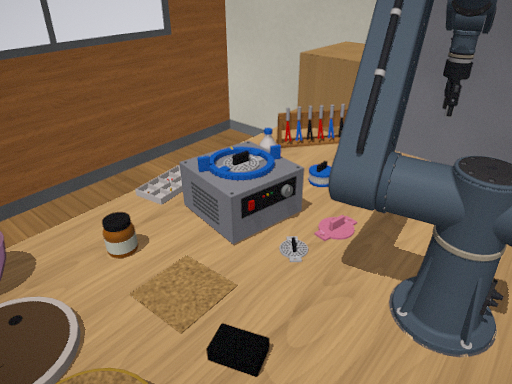

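The top view shows the extractor at about (260,145), the large cartridge at (366,181), the mat at (148,198), the bottle at (350,108) and the jar at (144,115). The grey and pink decoy covers are at (243,233) and (297,246).

```bash
cat > h.py <<'E'
import numpy as np,cv2
from station import manip,viewer
from scipy.spatial.transform import Rotation as R
def cam(n,s=None):
    c=viewer.calibration(n)
    if n=="wrist":
        s=s or manip.sense(); M=np.eye(4); M[:3,:3]=R.from_quat(s["tool_rot"]).as_matrix(); M[:3,3]=s["tcp_pos"]
        c["T"]=M@c["tool_from_camera"]
    f=192/np.tan(np.radians(c["fov_y"]/2)); c["K"]=np.array([[f,0,c["cx"]],[0,f,c["cy"]],[0,0,1.]]); c["D"]=np.array([c["k1"],0,0,0.]); return c
def cast(c,px,z):
    p=cv2.undistortPoints(np.array(px,float).reshape(-1,1,2),c["K"],c["D"])[:,0]
    d=np.c_[p[:,0],-p[:,1],-np.ones(len(p))]@c["T"][:3,:3].T; o=c["T"][:3,3]
    return (o+d*((z-o[2])/d[:,2])[:,None])[:,:2]
def proj(c,P):
    P=np.array(P,float).reshape(-1,3); q=(P-c["T"][:3,3])@c["T"][:3,:3]
    q=q*[1,-1,-1]; return cv2.projectPoints(q,np.zeros(3),np.zeros(3),c["K"],c["D"])[0][:,0]
def blobs(im,lo,hi,amin=6,roi=None):
    m=cv2.inRange(cv2.cvtColor(im,cv2.COLOR_BGR2HSV),lo,hi)
    if roi: 
        k=np.zeros_like(m); x0,y0,x1,y1=roi; k[y0:y1,x0:x1]=255; m&=k
    n,l,s,ce=cv2.connectedComponentsWithStats(m)
    return m,[(s[i,4],ce[i].round(1),s[i,:4]) for i in range(1,n) if s[i,4]>=amin],l
E
python3 - <<'E'
from h import *
im=cv2.imread("pics/top0.png"); c=cam("top")
roi=(200,85,320,210)
for nm,lo,hi in [("blue",(100,120,80),(125,255,255)),("yellow",(22,120,120),(35,255,255)),("green",(45,100,60),(85,255,255)),("red",(0,150,100),(6,255,255)),]:
    m,b,_=blobs(im,lo,hi,3,roi); print(nm,b)
    if nm=="blue":
        ct=max(cv2.findContours(m,cv2.RETR_EXTERNAL,cv2.CHAIN_APPROX_NONE)[0],key=cv2.contourArea)[:,0]
        w=cast(c,ct,0.166); 
        print("circ approx",cv2.fitEllipse(w.astype(np.float32)))
m,b,_=blobs(im,(100,120,80),(125,255,255),20,(330,150,400,240)); print(b)
for _,ce,_2 in b: print(cast(c,[ce],0.046))
m,b,_=blobs(im,(8,60,90),(20,200,255),20,(110,160,185,235)); print(b[:3])
cv2.imwrite("pics/topcrop.png",cv2.resize(im[85:215,200:400],(800,520),interpolation=cv2.INTER_CUBIC))
E
```

```text
blue [(np.int32(1600), array([259.7, 142. ]), array([219, 108,  83,  69], dtype=int32))]
circ approx ((0.5967676043510437, -0.025999989360570908), (0.16530580818653107, 0.19124162197113037), 145.0241241455078)
yellow [(np.int32(7), array([274.7, 112.7]), array([274, 111,   3,   5], dtype=int32))]
green [(np.int32(17), array([285.1, 112.4]), array([283, 110,   5,   6], dtype=int32))]
red [(np.int32(14), array([227.6, 187.9]), array([225, 187,   6,   3], dtype=int32))]
[(np.int32(617), array([364.8, 180.5]), array([350, 166,  31,  30], dtype=int32)), (np.int32(269), array([377.4, 217. ]), array([368, 208,  20,  19], dtype=int32))]
[[ 0.5065058  -0.32383137]]
[[ 0.40152455 -0.35501233]]
[(np.int32(5625), array([147., 197.]), array([110, 160,  75,  75], dtype=int32))]
```

View pics/topcrop.png

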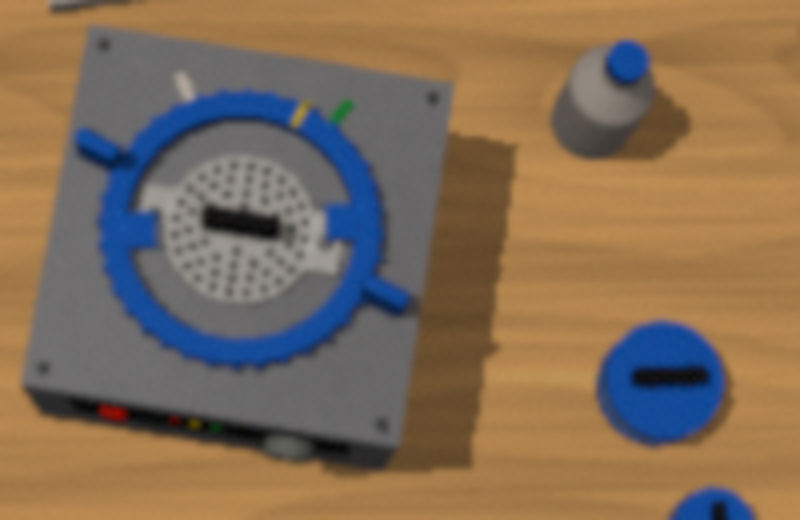

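The crop (4× zoom, offset 200,85) shows these pixels:
- White mark (185,86), green mark (340,111) and yellow index (301,114).
- Wing tops near (100,148) and (388,294).
- Cover handle (242,222) and cartridge handle (671,377).

Run:
```python
from h import *
c=cam("top"); f=lambda pts,z: cast(c,np.array(pts)/4.+[200-.375,85-.375],z)
s=f([(103,44),(433,98),(43,368),(381,424)],.15); ctr=s.mean(0)
print("screws",s,ctr)
x=(s[0]-s[2]+s[1]-s[3]); print("yaw x",np.arctan2(x[1],x[0])); y=(s[0]-s[1]+s[2]-s[3]);print("yaw y",np.arctan2(y[1],y[0])-np.pi/2)
yaw=np.arctan2(x[1],x[0])
for nm,p,z in [("white",[(185,86)],.15),("green",[(340,111)],.15),("index",[(301,114)],.166),("wingL",[(83,138),(125,160)],.192),("wingR",[(368,285),(407,303)],.192),("coverh",[(205,217),(278,228)],.186),("cart h",[(634,379),(708,375)],.070)]:
    w=f(p,z); m=w.mean(0); d=m-ctr; print(nm,w.tolist(),"mid",m,"r",np.hypot(*d),"ang-yaw deg",np.degrees(np.arctan2(d[1],d[0])-yaw), "yaw seg",np.degrees(np.arctan2(*(w[-1]-w[0])[::-1])))
m,b,l=blobs(cv2.imread("pics/top0.png"),(100,120,80),(125,255,255),20,(330,150,400,240))
im=cv2.imread("pics/top0.png")
ct=max(cv2.findContours(m,0,1)[0],key=cv2.contourArea)
(e,r)=cv2.minEnclosingCircle(ct); print("cart",e,r,cast(c,[e],.046), cast(c,[(e[0]+r,e[1])],.046))
```

```text
screws [[ 0.72876322  0.06335145]
 [ 0.68658327 -0.15718864]
 [ 0.50833124  0.10444505]
 [ 0.46689699 -0.11500912]] [ 0.59764368 -0.02610031]
yaw x -0.18699573361293334
yaw y -0.18779549725005507
white [[0.6978724429250018, 0.008637411074471371]] mid [0.69787244 0.00863741] r 0.10607787124800581 ang-yaw deg 29.829584544495304 yaw seg 0.0
green [[0.6784340892993459, -0.09453467296782168]] mid [ 0.67843409 -0.09453467] r 0.10587894894985185 ang-yaw deg -29.552548242703402 yaw seg 0.0
index [[0.6719044134463448, -0.06776515269467988]] mid [ 0.67190441 -0.06776515] r 0.08515054577624084 ang-yaw deg -18.581038169293716 yaw seg 0.0
wingL [[0.6508740854397312, 0.07405615366240467], [0.6355372876007186, 0.04712437308191743]] mid [0.64320569 0.06059026] r 0.09793443156319145 ang-yaw deg 72.9889764227458 yaw seg -119.66014543447955
wingR [[0.5503175522059882, -0.10627497974332545], [0.5382029400688806, -0.13070557453691956]] mid [ 0.54426025 -0.11849028] r 0.10670377701527088 ang-yaw deg -109.30549385280523 yaw seg -116.37583449425675
coverh [[0.598222098935314, -0.003520991955496775], [0.5900268838076432, -0.05016516506453826]] mid [ 0.59412449 -0.02684308] r 0.003596717615625012 ang-yaw deg -157.36793466379063 yaw seg -99.96495823558232
cart h [[0.5062366423840794, -0.299619028021729], [0.5081263799818858, -0.3525796547841316]] mid [ 0.50718151 -0.32609934] r 0.31334137895242314 ang-yaw deg -96.06617427247653 yaw seg -87.95644275884
cart (364.9117736816406, 180.7941131591797) 15.233283042907715 [[ 0.50565277 -0.32411118]] [[ 0.50484819 -0.36847432]]
```

```bash
python3 -m creep '[{"slide":[0,0,-1],"angular":[0,0,-0.115],"claw":1},{"slide":[0,0,-1],"angular":[0,0,-0.115],"claw":1},{"slide":[0,0,-1],"angular":[0,0,-0.115],"claw":1},{"slide":[0,0,-1],"angular":[0,0,-0.115],"claw":1},{"slide":[0,0,-1],"angular":[0,0,-0.115],"claw":1},{"slide":[0,0,-1],"angular":[0,0,-0.115],"claw":1}]' 30
python3 -m creep '[{"slide":[4,0.33,0],"angular":[0,0,0],"claw":1},{"slide":[4,0.33,0],"angular":[0,0,0],"claw":1},{"slide":[4,0.33,0],"angular":[0,0,0],"claw":1},{"slide":[4,0.33,0],"angular":[0,0,0],"claw":1},{"slide":[4,0.33,0],"angular":[0,0,0],"claw":1},{"slide":[4,0.33,0],"angular":[0,0,0],"claw":1},{"slide":[4,0.33,0],"angular":[0,0,0],"claw":0.6}]'
python3 -m creep '[{"slide":[4,0.33,0],"angular":[0,0,0],"claw":0.4},{"slide":[4,0.33,0],"angular":[0,0,0],"claw":0.4},{"slide":[4,0.33,0],"angular":[0,0,0],"claw":0.4},{"slide":[4,0.33,0],"angular":[0,0,0],"claw":0.4},{"slide":[4,0.33,0],"angular":[0,0,0],"claw":0.4},{"slide":[4,0.33,0],"angular":[0,0,0],"claw":0.4},{"slide":[4,0.33,0],"angular":[0,0,0],"claw":0.4},{"slide":[0,0,0],"angular":[0,0,0],"claw":0.4}]'
cat >> h.py <<'E'
def st():
    s=manip.sense(); M=R.from_quat(s["tool_rot"]).as_matrix(); psi=np.degrees(np.arctan2(M[1,0],M[0,0]))
    print("t %.2f"%s["t"],"tcp",s["tcp_pos"].round(4),"psi %.2f"%psi,"tilt",M[2,:].round(3),"F",s["force"].round(1),"gap %.3f gf %.1f"%(s["finger_gap"],s["gripper_force"])); return s,psi
def to(x,y,z,psi2=None):
    "tool-axis slide (cm) from the measured pose to a world point, with the yaw as it stands"
    s,psi=st(); M=R.from_quat(s["tool_rot"]).as_matrix(); print("slide cm",(M.T@(np.array([x,y,z])-s["tcp_pos"])*100).round(2), "" if psi2 is None else "ang z %.3f"%np.radians(psi-psi2))
E
python3 - <<'E'
from h import *
s=manip.sense(); im=viewer.snapshot("wrist"); cv2.imwrite("pics/w1.png",im); to(.544,-.118,.172,60); print(s["q"].round(2))
E
```

```text
t: 0.6
tcp_pos: [0.2212, -0.5841, 0.2679]
tool_rot: [0.863, 0.504, 0.0, -0.001]
force: [1.0, -0.8, 0.0]
finger_gap: 0.999
gripper_force: 0.0
t: 1.18
tcp_pos: [0.3807, -0.3508, 0.2677]
tool_rot: [0.865, 0.502, 0.0, -0.0]
force: [0.6, -0.8, -0.4]
finger_gap: 0.886
gripper_force: 0.0
t: 1.85
tcp_pos: [0.542, -0.115, 0.2677]
tool_rot: [0.863, 0.505, 0.002, -0.001]
force: [-0.2, -0.2, 0.2]
finger_gap: 0.701
gripper_force: 0.0
t 1.90 tcp [ 0.5403 -0.1178  0.2675] psi 60.62 tilt [ 0.001 -0.001 -1.   ] F [-0.2 -0.6  0.4] gap 0.700 gf 0.0
slide cm [0.16 0.34 9.55] ang z 0.011
[-0.41  0.36  1.54  0.    1.24  0.1 ]
```

View pics/w1.png

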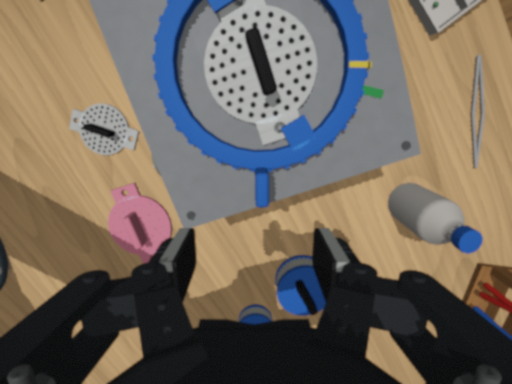

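The wrist view shows wing_b at about (262,187), pointing between the fingers. The cover handle is at (260,60), yellow index (359,64), green mark (373,92), and screws (190,215) and (406,146).

Run:
```python
from h import *
s=manip.sense(); c=cam("wrist",s); im=cv2.imread("pics/w1.png")
for nm,p,z in [("wing",[(262,170),(263,205)],.192),("coverh",[(252,27),(271,94)],.186),("idx",[(359,64)],.166),("green",[(373,92)],.15),("screws",[(190,215),(406,146)],.15),("carth",[(306,296)],.07)]:
    w=cast(c,p,z); print(nm,w.round(4).tolist(),w.mean(0).round(4))
C=np.array([.597,-.026])
g=cast(c,[(262,187)],.192)[0]-C; print(np.hypot(*g),np.degrees(np.arctan2(*g[::-1])))
# expected pixels of C circle for check
print("screws from top (.6866,-.1572),(.4669,-.1150)")
```

```text
wing [[0.5534, -0.106], [0.5392, -0.1332]] [ 0.5463 -0.1196]
coverh [[0.6006, -0.0054], [0.5893, -0.0563]] [ 0.595  -0.0309]
idx [[0.6686, -0.0707]] [ 0.6686 -0.0707]
green [[0.6755, -0.1]] [ 0.6755 -0.1   ]
screws [[0.4633, -0.1191], [0.6839, -0.1619]] [ 0.5736 -0.1405]
carth [[0.5097, -0.3215]] [ 0.5097 -0.3215]
0.10575871663411528 -118.67226937547248
screws from top (.6866,-.1572),(.4669,-.1150)
```

```bash
python3 -m creep '[{"slide":[0.15,0.5,2.5],"angular":[0,0,0.01],"claw":0.4},{"slide":[0,0,3],"angular":[0,0,0],"claw":0.4},{"slide":[0,0,2.5],"angular":[0,0,0],"claw":0.4},{"slide":[0,0,1.5],"angular":[0,0,0],"claw":0.4},{"slide":[0,0,0],"angular":[0,0,0],"claw":-1},{"slide":[0,0,0],"angular":[0,0,0],"claw":-1},{"slide":[0,0,0],"angular":[0,0,0],"claw":-1},{"slide":[0,0,0],"angular":[0,0,0],"claw":-1},{"slide":[0,0,0],"angular":[0,0,0],"claw":-1},{"slide":[0,0,0],"angular":[0,0,0],"claw":-1}]' 25
python3 -c "
from h import *
st()"
```

```text
t: 2.73
tcp_pos: [0.5448, -0.1227, 0.1742]
tool_rot: [0.867, 0.498, 0.001, 0.001]
force: [0.4, 0.8, -0.5]
finger_gap: -0.002
gripper_force: 0.0
t 2.73 tcp [ 0.5448 -0.1227  0.1742] psi 59.68 tilt [ 0.     0.002 -1.   ] F [ 0.4  0.8 -0.5] gap -0.002 gf 0.0
```

```bash
python3 -c "
from h import *
im=viewer.snapshot('wrist');im2=viewer.snapshot('side');cv2.imwrite('pics/w2.png',np.hstack([cv2.resize(im,(400,300)),cv2.resize(im2[100:250,160:360],(400,300))]))
st()"
```

```text
t 2.83 tcp [ 0.5445 -0.1225  0.1737] psi 59.70 tilt [ 0.     0.001 -1.   ] F [0.1 0.3 0.3] gap -0.001 gf 0.0
```

View pics/w2.png

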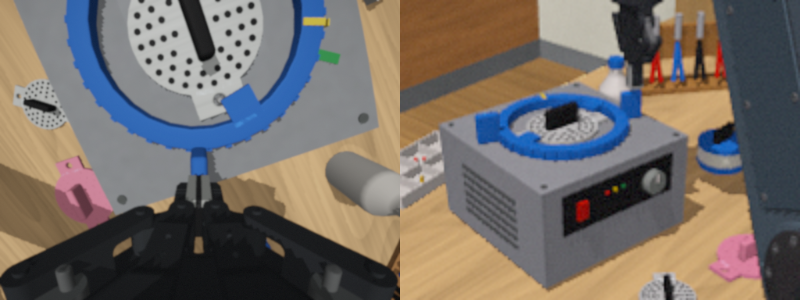

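The fingers are shut on nothing. In the wrist half the wing's end is at about (199,175), in front of the closed tips. In the side half the gripper stands behind and above the wing at (630,95).

```bash
python3 -c "
from h import *
s,_=st(); w=cam('wrist',s); sd=cam('side'); tp=cam('top')
M=R.from_quat(s['tool_rot']).as_matrix()
p=s['tcp_pos']
a=proj(w,[p,p-M[:,2]*.019]); print('wrist TCP,grasp (400 scale)',a*400/512)
b=proj(sd,[p,p-M[:,2]*.019]); print('side crop', (b-[160,100])*2+[400,0])
C=np.array([.596,-.028]); 
for r in (.092,.12):
  q=[*(C+r*np.array([np.cos(np.radians(240.5)),np.sin(np.radians(240.5))])),.192]; print(r,proj(w,[q])*400/512,(proj(sd,[q])-[160,100])*2+[400,0])
cv2.imwrite('pics/w3.png',np.hstack([cv2.resize(viewer.snapshot('wrist')[150:300,150:350],(400,300),interpolation=2),cv2.resize(viewer.snapshot('side')[100:175,230:330],(400,300),interpolation=2)]))
"
```

```text
t 2.83 tcp [ 0.5445 -0.1225  0.1737] psi 59.70 tilt [ 0.     0.001 -1.   ] F [0.1 0.3 0.3] gap -0.001 gf 0.0
wrist TCP,grasp (400 scale) [[199.80730788 174.26330578]
 [199.97305775 184.67176896]]
side crop [[632.52811459 102.7010143 ]
 [632.84825105  90.45629003]]
0.092 [[197.18648593 163.03046461]] [[623.12778287  92.90598594]]
0.12 [[197.81014188 200.34761701]] [[641.34291814  90.18359495]]
```

View pics/w3.png

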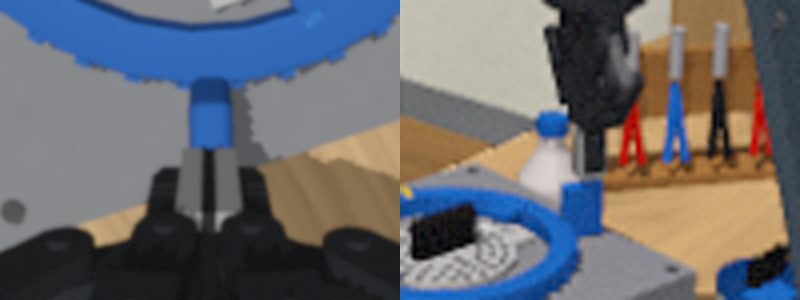

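In this crop the shut tips cover the wing's top face at (210,150) and end above it in the side half at (590,178). So the real tips are about 20 mm higher than the reported TCP. I'll open, go about 17 mm deeper (safe either way) and close again.

```bash
python3 -m creep '[{"slide":[0,0,-1],"angular":[0,0,0],"claw":0},{"slide":[0,0,0],"angular":[0,0,0],"claw":0},{"slide":[0,0,0],"angular":[0,0,0],"claw":0},{"slide":[0,0,1],"angular":[0,0,0],"claw":0},{"slide":[0,0,1],"angular":[0,0,0],"claw":0},{"slide":[0,0,0.7],"angular":[0,0,0],"claw":0},{"slide":[0,0,0],"angular":[0,0,0],"claw":-1},{"slide":[0,0,0],"angular":[0,0,0],"claw":-1},{"slide":[0,0,0],"angular":[0,0,0],"claw":-1},{"slide":[0,0,0],"angular":[0,0,0],"claw":-1}]' 25
python3 -c "
from h import *
cv2.imwrite('pics/w4.png',np.hstack([cv2.resize(viewer.snapshot('wrist')[150:300,150:350],(400,300),interpolation=2),cv2.resize(viewer.snapshot('side')[100:175,230:330],(400,300),interpolation=2)]))
st()"
```

```text
t: 3.77
tcp_pos: [0.5437, -0.1222, 0.1554]
tool_rot: [0.867, 0.498, -0.0, -0.0]
force: [-0.6, -0.0, -5.3]
finger_gap: 0.136
gripper_force: 27.9
t 3.87 tcp [ 0.5437 -0.1222  0.1554] psi 59.72 tilt [-0.    -0.001 -1.   ] F [ 1.5  0.2 -6.2] gap 0.131 gf 27.7
```

```bash
python3 -m creep '[{"slide":[0.05,1.07,0],"angular":[0,0,-0.1],"claw":-1},{"slide":[0.05,1.07,0],"angular":[0,0,-0.1],"claw":-1},{"slide":[0.05,1.07,0],"angular":[0,0,-0.1],"claw":-1},{"slide":[0.05,1.07,0],"angular":[0,0,-0.1],"claw":-1}]' 25
python3 -m creep '[{"slide":[0.05,1.07,0],"angular":[0,0,-0.1],"claw":-1},{"slide":[0.05,1.07,0],"angular":[0,0,-0.1],"claw":-1},{"slide":[0.05,1.07,0],"angular":[0,0,-0.1],"claw":-1},{"slide":[0.05,1.07,0],"angular":[0,0,-0.1],"claw":-1},{"slide":[0,0,0],"angular":[0,0,0],"claw":-1}]' 25
python3 -c "
from h import *
st()"
```

```text
t: 4.2
tcp_pos: [0.5839, -0.1355, 0.1554]
tool_rot: [0.75, 0.661, -0.0, -0.002]
force: [-0.5, 2.4, -4.2]
finger_gap: 0.129
gripper_force: 27.8
t: 4.62
tcp_pos: [0.628, -0.1321, 0.1554]
tool_rot: [0.604, 0.797, 0.001, -0.0]
force: [1.0, 1.4, -3.6]
finger_gap: 0.13
gripper_force: 27.9
t 4.62 tcp [ 0.628  -0.1321  0.1554] psi 105.65 tilt [ 0.002  0.001 -1.   ] F [ 1.   1.4 -3.6] gap 0.130 gf 27.9
```

View pics/w4.png

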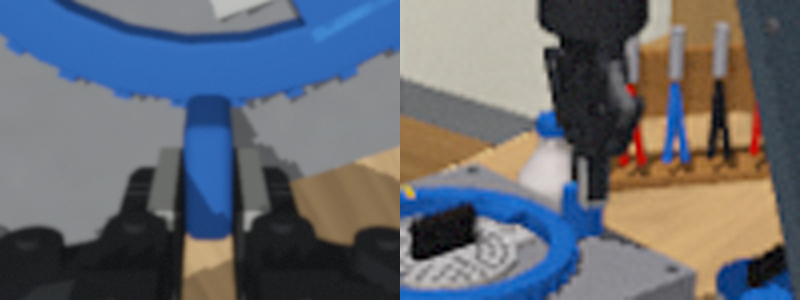

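The left half shows the blue wing between both pads, and the right half shows the tips about 13 mm below the wing's top. The collar turned through about 0.80 rad. Next I release it and go over the cover.

```bash
python3 -m creep '[{"slide":[0,0,0],"angular":[0,0,0],"claw":0.2},{"slide":[0,0,0],"angular":[0,0,0],"claw":0.2},{"slide":[0,0,-2],"angular":[0,0,0],"claw":0.2},{"slide":[0,0,-3.5],"angular":[0,0,0],"claw":0.2},{"slide":[0,0,-3.5],"angular":[0,0,0],"claw":0.2},{"slide":[0,0,-0.5],"angular":[0,0,0.115],"claw":0.2},{"slide":[0,0,0],"angular":[0,0,0.115],"claw":0.2},{"slide":[0,0,0],"angular":[0,0,0.115],"claw":0.2},{"slide":[0,0,0],"angular":[0,0,0.115],"claw":0.2},{"slide":[0,0,0],"angular":[0,0,0],"claw":0.2}]' 25
python3 -c "
from h import *
s=manip.sense(); w=viewer.snapshot('wrist'); t=viewer.snapshot('top'); cv2.imwrite('pics/w5.png',w); cv2.imwrite('pics/t5.png',t)
cv2.imwrite('pics/v5.png',np.hstack([cv2.resize(w,(512,384)),cv2.resize(t[95:191,212:284],(288,384),interpolation=2)]))
c=cam('wrist',s)
to(.5965,-.0275,.25,79.3)
np.save('s5.npy',s,allow_pickle=True)
"
```

```text
t: 5.45
tcp_pos: [0.6267, -0.1341, 0.2522]
tool_rot: [0.772, 0.636, 0.0, 0.001]
force: [0.3, 0.2, -0.2]
finger_gap: 0.599
gripper_force: 0.0
t 5.55 tcp [ 0.6267 -0.1339  0.2518] psi 79.26 tilt [-0.001  0.001 -1.   ] F [-0.2  0.3 -0. ] gap 0.598 gf 0.0
slide cm [ 9.89 -4.95  0.17] ang z -0.001
```

View pics/v5.png

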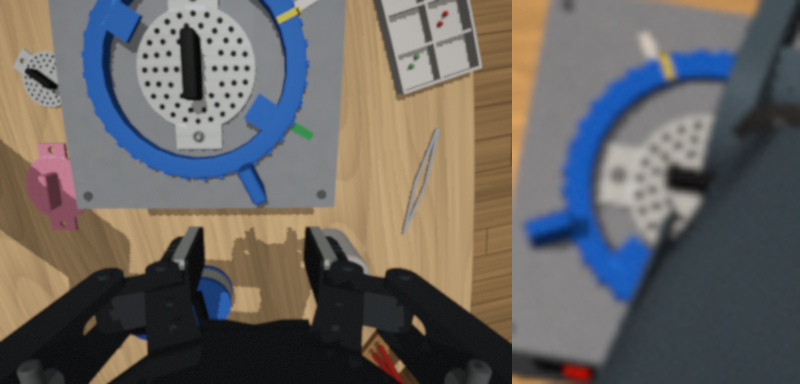

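The wrist view shows the index (288,15) almost at the white mark (300,8), with the lugs clear of the ears and the cover handle at (191,63). I move over the handle, descend and grip.

```bash
python3 -m creep '[{"slide":[3.3,-1.65,0],"angular":[0,0,0],"claw":0.2},{"slide":[3.3,-1.65,0],"angular":[0,0,0],"claw":0.2},{"slide":[3.3,-1.65,0],"angular":[0,0,0],"claw":0.2},{"slide":[0,0,3],"angular":[0,0,0],"claw":0.2},{"slide":[0,0,3],"angular":[0,0,0],"claw":0.2},{"slide":[0,0,2],"angular":[0,0,0],"claw":0.2},{"slide":[0,0,0],"angular":[0,0,0],"claw":0.2}]' 30
python3 -c "
from h import *
s,_=st(); w=viewer.snapshot('wrist'); sd=viewer.snapshot('side')
cv2.imwrite('pics/v6.png',np.hstack([cv2.resize(w,(400,300)),cv2.resize(sd[100:190,180:300],(400,300),interpolation=2)]))
"
```

```text
t: 6.13
tcp_pos: [0.5934, -0.0259, 0.1669]
tool_rot: [0.77, 0.638, -0.003, -0.004]
force: [-0.3, 0.4, -0.9]
finger_gap: 0.599
gripper_force: 0.0
t 6.13 tcp [ 0.5934 -0.0259  0.1669] psi 79.29 tilt [ 0.    -0.009 -1.   ] F [-0.3  0.4 -0.9] gap 0.599 gf 0.0
```

View pics/v6.png

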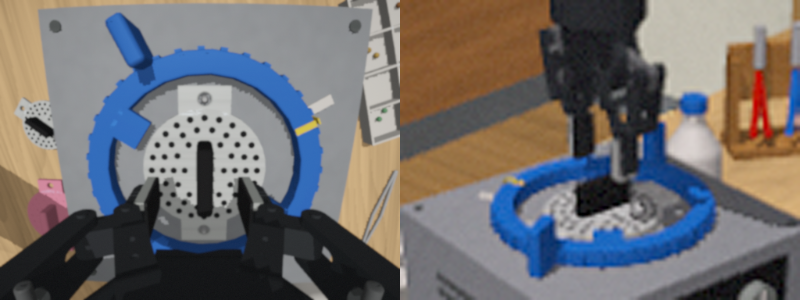

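The handle at (204,180) is centred between the fingers, whose tips are about level with its top. I go 22 mm lower and close.

```bash
python3 -m creep '[{"slide":[0,0,0.8],"angular":[0,0,0],"claw":0.2},{"slide":[0,0,0.8],"angular":[0,0,0],"claw":0.2},{"slide":[0,0,0.5],"angular":[0,0,0],"claw":0.2},{"slide":[0,0,0],"angular":[0,0,0],"claw":-1},{"slide":[0,0,0],"angular":[0,0,0],"claw":-1},{"slide":[0,0,0],"angular":[0,0,0],"claw":-1},{"slide":[0,0,0],"angular":[0,0,0],"claw":-1},{"slide":[0,0,0],"angular":[0,0,0],"claw":-1}]' 40
python3 -c "
from h import *
st()
c=cam('top'); im=cv2.imread('pics/top0.png')
m,b,l=blobs(im,(8,60,90),(20,200,255),20,(110,160,185,235))
g=cv2.Canny(im[155:240,105:190],60,150)
for p in [(119,169),(177,168),(178,227),(121,228)]: print(cast(c,[p],.004))
print('jar lid',cast(c,[(143,112)],.095),'charcoal',cast(c,[(131,269)],.035),'bottle cap',cast(c,[(356,101)],.15))
"
```

```text
t: 6.9
tcp_pos: [0.5974, -0.0269, 0.1505]
tool_rot: [0.771, 0.637, 0.0, 0.0]
force: [0.4, -0.7, 0.5]
finger_gap: 0.128
gripper_force: 41.1
t 6.90 tcp [ 0.5974 -0.0269  0.1505] psi 79.17 tilt [-0.     0.001 -1.   ] F [ 0.4 -0.7  0.5] gap 0.128 gf 41.1
[[0.56269612 0.39061989]]
[[0.56135877 0.21641776]]
[[0.38837675 0.21327261]]
[[0.38790635 0.38162721]]
jar lid [[0.70687793 0.29988923]] charcoal [[0.26937923 0.34330974]] bottle cap [[ 0.70831721 -0.28912799]]
```

```bash
python3 -m creep '[{"slide":[0,0,-0.5],"angular":[0,0,0],"claw":-1},{"slide":[0,0,-1],"angular":[0,0,0],"claw":-1},{"slide":[0,0,-2],"angular":[0,0,0],"claw":-1},{"slide":[0,0,-3],"angular":[0,0,0],"claw":-1},{"slide":[0,0,-2.5],"angular":[0,0,0],"claw":-1}]' 40
python3 -m creep '[{"slide":[2.99,-1.82,0],"angular":[0,0,0],"claw":-1},{"slide":[2.99,-1.82,0],"angular":[0,0,0],"claw":-1},{"slide":[2.99,-1.82,0],"angular":[0,0,0],"claw":-1},{"slide":[2.99,-1.82,0],"angular":[0,0,0],"claw":-1},{"slide":[2.99,-1.82,0],"angular":[0,0,0],"claw":-1},{"slide":[2.99,-1.82,0],"angular":[0,0,0],"claw":-1},{"slide":[2.99,-1.82,0],"angular":[0,0,0],"claw":-1},{"slide":[2.99,-1.82,0],"angular":[0,0,0],"claw":-1},{"slide":[2.99,-1.82,0],"angular":[0,0,0],"claw":-1},{"slide":[2.99,-1.82,0],"angular":[0,0,0],"claw":-1}]' 40
python3 -m creep '[{"slide":[0,0,2],"angular":[0,0,0],"claw":-1},{"slide":[0,0,3.5],"angular":[0,0,0],"claw":-1},{"slide":[0,0,3.5],"angular":[0,0,0],"claw":-1},{"slide":[0,0,3.5],"angular":[0,0,0],"claw":-1},{"slide":[0,0,3.5],"angular":[0,0,0],"claw":-1},{"slide":[0,0,3],"angular":[0,0,0],"claw":-1},{"slide":[0,0,2],"angular":[0,0,0],"claw":-1},{"slide":[0,0,0],"angular":[0,0,0],"claw":-1},{"slide":[0,0,0],"angular":[0,0,0],"claw":-1}]' 40
python3 -c "
from h import *
to(.475,.3005,.0045,79.17)
"
```

```text
t: 7.32
tcp_pos: [0.5964, -0.0266, 0.2414]
tool_rot: [0.771, 0.637, -0.0, -0.0]
force: [0.9, -0.0, -1.6]
finger_gap: 0.124
gripper_force: 40.6
t: 8.15
tcp_pos: [0.4731, 0.3024, 0.2406]
tool_rot: [0.771, 0.637, -0.0, -0.0]
force: [0.3, 0.1, -3.0]
finger_gap: 0.126
gripper_force: 40.6
t: 8.9
tcp_pos: [0.4738, 0.3009, 0.0296]
tool_rot: [0.771, 0.637, -0.001, -0.0]
force: [0.3, -0.5, -2.4]
finger_gap: 0.124
gripper_force: 40.5
t 8.90 tcp [0.4738 0.3009 0.0296] psi 79.17 tilt [-0.001 -0.002 -1.   ] F [ 0.3 -0.5 -2.4] gap 0.124 gf 40.5
slide cm [-0.01  0.13  2.51] ang z 0.000
```

```bash
python3 -m creep '[{"slide":[0,0,1],"angular":[0,0,0],"claw":-1},{"slide":[0,0,0.8],"angular":[0,0,0],"claw":-1},{"slide":[0,0,0.5],"angular":[0,0,0],"claw":-1},{"slide":[0,0,0],"angular":[0,0,0],"claw":-1}]' 40
python3 -m creep '[{"slide":[0,0,0.15],"angular":[0,0,0],"claw":-1},{"slide":[0,0,0],"angular":[0,0,0],"claw":-1}]'
python3 -m creep '[{"slide":[0,0,0.15],"angular":[0,0,0],"claw":-1},{"slide":[0,0,0],"angular":[0,0,0],"claw":-1}]'
```

```text
t: 9.23
tcp_pos: [0.4741, 0.3009, 0.0067]
tool_rot: [0.771, 0.637, -0.0, -0.0]
force: [-0.1, 0.2, -3.0]
finger_gap: 0.13
gripper_force: 40.5
t: 9.4
tcp_pos: [0.4745, 0.3011, 0.0057]
tool_rot: [0.771, 0.637, 0.0, 0.0]
force: [0.4, 0.0, -3.0]
finger_gap: 0.124
gripper_force: 40.6
t: 9.57
tcp_pos: [0.4748, 0.3013, 0.0045]
tool_rot: [0.771, 0.637, 0.001, 0.0]
force: [-1.3, 0.1, -1.2]
finger_gap: 0.127
gripper_force: 40.8
```

```bash
python3 -m creep '[{"slide":[0,0,0.05],"angular":[0,0,0],"claw":0.2},{"slide":[0,0,0],"angular":[0,0,0],"claw":0.2},{"slide":[0,0,-0.5],"angular":[0,0,0],"claw":0.2},{"slide":[0,0,-3],"angular":[0,0,0],"claw":0.2},{"slide":[0,0,-4],"angular":[0,0,-0.112],"claw":0.2},{"slide":[0,0,-4],"angular":[0,0,-0.112],"claw":0.2},{"slide":[0,0,-4],"angular":[0,0,0],"claw":0.2},{"slide":[0,0,-4],"angular":[0,0,0],"claw":0.2},{"slide":[0,0,-4],"angular":[0,0,0],"claw":0.2},{"slide":[0,0,-2],"angular":[0,0,0],"claw":0.2}]'
python3 -c "
from h import *
st();cv2.imwrite('pics/t7.png',viewer.snapshot('top'));cv2.imwrite('pics/s7.png',viewer.snapshot('side'))"
python3 -m creep '[{"slide":[-3.92,0.06,0],"angular":[0,0,0],"claw":0.2},{"slide":[-3.92,0.06,0],"angular":[0,0,0],"claw":0.2},{"slide":[-3.92,0.06,0],"angular":[0,0,0],"claw":0.2},{"slide":[-3.92,0.06,0],"angular":[0,0,0],"claw":0.2},{"slide":[-3.92,0.06,0],"angular":[0,0,0],"claw":0.2},{"slide":[-3.92,0.06,0],"angular":[0,0,0],"claw":0.2},{"slide":[-3.92,0.06,0],"angular":[0,0,0],"claw":0.2},{"slide":[-3.92,0.06,0],"angular":[0,0,0],"claw":0.2}]'
python3 -m creep '[{"slide":[-3.92,0.06,0],"angular":[0,0,0],"claw":0.2},{"slide":[-3.92,0.06,0],"angular":[0,0,0],"claw":0.2},{"slide":[-3.92,0.06,0],"angular":[0,0,0],"claw":0.2},{"slide":[-3.92,0.06,0],"angular":[0,0,0],"claw":0.2},{"slide":[-3.92,0.06,0],"angular":[0,0,0],"claw":0.2},{"slide":[-3.92,0.06,0],"angular":[0,0,0],"claw":0.2},{"slide":[0,0,0],"angular":[0,0,0],"claw":0.2}]'
python3 -c "
from h import *
s=manip.sense(); w=viewer.snapshot('wrist'); cv2.imwrite('pics/w7.png',w); to(.507,-.325,.25,92); c=cam('wrist',s)
m,b,l=blobs(w,(100,120,60),(125,255,255),300); print(b,[cast(c,[x[1]],.046) for x in b])
"
```

```text
t: 10.4
tcp_pos: [0.4763, 0.3019, 0.2647]
tool_rot: [0.695, 0.719, 0.004, 0.002]
force: [0.5, 0.6, 0.4]
finger_gap: 0.602
gripper_force: 0.0
t 10.40 tcp [0.4763 0.3019 0.2647] psi 92.02 tilt [ 0.003  0.009 -1.   ] F [0.5 0.6 0.4] gap 0.602 gf 0.0
t: 11.17
tcp_pos: [0.4887, -0.0137, 0.2574]
tool_rot: [0.695, 0.719, -0.001, -0.001]
force: [0.1, -0.5, -0.1]
finger_gap: 0.6
gripper_force: 0.0
t: 11.75
tcp_pos: [0.5021, -0.2545, 0.2573]
tool_rot: [0.697, 0.717, -0.001, 0.002]
force: [0.6, -0.7, -0.2]
finger_gap: 0.6
gripper_force: 0.0
t 11.80 tcp [ 0.5013 -0.2505  0.257 ] psi 91.71 tilt [ 0.    -0.001 -1.   ] F [-0.4  0.7  0.5] gap 0.595 gf 0.0
slide cm [-7.46  0.35  0.7 ] ang z -0.005
[(np.int32(4222), array([390.5,  20.3]), array([303,   0, 151,  61], dtype=int32)), (np.int32(2565), array([258.2, 212. ]), array([229, 184,  60,  59], dtype=int32)), (np.int32(644), array([454.3, 219.5]), array([439, 206,  32,  28], dtype=int32)), (np.int32(575), array([182., 223.]), array([165, 212,  40,  30], dtype=int32))] [array([[ 0.65724035, -0.08128011]]), array([[ 0.50896555, -0.32451435]]), array([[ 0.78602363, -0.32903324]]), array([[ 0.40495957, -0.34366518]])]
```

View pics/w7.png

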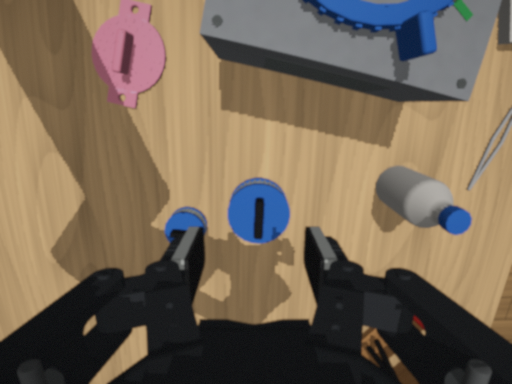

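The wrist view shows the large cartridge at (258,212) with its handle upright at (259,217), the smaller one at (185,225) and the bottle at (430,205). I go to it and grip.

```bash
python3 -m creep '[{"slide":[-3.75,0.25,0],"angular":[0,0,0],"claw":0.2},{"slide":[-3.75,0.2,0],"angular":[0,0,0],"claw":0.2},{"slide":[0,0,4],"angular":[0,0,0],"claw":0.2},{"slide":[0,0,4],"angular":[0,0,0],"claw":0.2},{"slide":[0,0,4],"angular":[0,0,0],"claw":0.2},{"slide":[0,0,3],"angular":[0,0,0],"claw":0.2},{"slide":[0,0,2],"angular":[0,0,0],"claw":0.2},{"slide":[0,0,0],"angular":[0,0,0],"claw":0.2},{"slide":[0,0,0],"angular":[0,0,0],"claw":0.2}]'
python3 -c "
from h import *
to(.508,-.325,.036)"
python3 -m creep '[{"slide":[0,0,2],"angular":[0,0,0],"claw":0.2},{"slide":[0,0,2],"angular":[0,0,0],"claw":0.2},{"slide":[0,0,1],"angular":[0,0,0],"claw":0.2},{"slide":[0,0,0],"angular":[0,0,0],"claw":-1},{"slide":[0,0,0],"angular":[0,0,0],"claw":-1},{"slide":[0,0,0],"angular":[0,0,0],"claw":-1},{"slide":[0,0,0],"angular":[0,0,0],"claw":-1},{"slide":[0,0,0],"angular":[0,0,0],"claw":-1}]' 40
python3 -c "
from h import *
st()
# port measurement from top/side pictures taken with the cover off
im=cv2.imread('pics/t7.png'); s=cv2.imread('pics/s7.png'); cv2.imwrite('pics/v7.png',np.hstack([cv2.resize(im[85:205,100:320],(550,300),interpolation=2),cv2.resize(s[210:330,140:240],(250,300),interpolation=2)]))"
```

```text
t: 12.55
tcp_pos: [0.5081, -0.3197, 0.0871]
tool_rot: [0.694, 0.72, 0.0, -0.002]
force: [-0.5, -0.3, 1.2]
finger_gap: 0.601
gripper_force: 0.0
t 12.55 tcp [ 0.5081 -0.3197  0.0871] psi 92.06 tilt [ 0.004 -0.003 -1.   ] F [-0.5 -0.3  1.2] gap 0.601 gf 0.0
slide cm [-0.55 -0.01  5.11] 
t: 13.22
tcp_pos: [0.5101, -0.3227, 0.0402]
tool_rot: [0.695, 0.719, 0.0, 0.002]
force: [0.5, 0.6, 4.6]
finger_gap: 0.124
gripper_force: 41.8
t 13.22 tcp [ 0.5101 -0.3227  0.0402] psi 92.00 tilt [-0.002  0.002 -1.   ] F [0.5 0.6 4.6] gap 0.124 gf 41.8
```

View pics/v7.png

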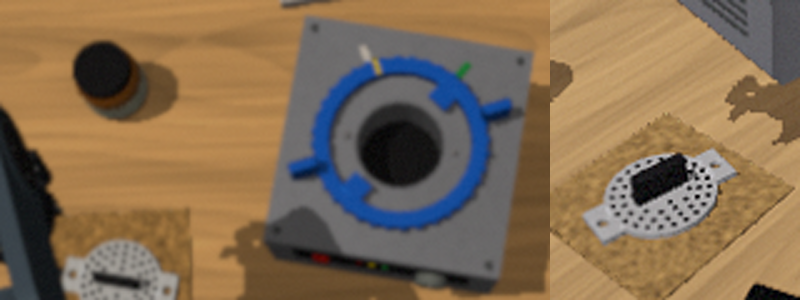

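The view shows the port open and clear, the index at the white mark, and the cover flat on the mat. I've used up the picture allowance (this was one over), so from here I work from numbers only. Next I lift the cartridge and carry it over the port.

```bash
python3 -m creep '[{"slide":[0,0,-0.5],"angular":[0,0,0],"claw":-1},{"slide":[0,0,-1.5],"angular":[0,0,0],"claw":-1},{"slide":[0,0,-3],"angular":[0,0,0],"claw":-1},{"slide":[0,0,-4],"angular":[0,0,0],"claw":-1},{"slide":[0,0,-4],"angular":[0,0,0],"claw":-1},{"slide":[0,0,-4],"angular":[0,0,0],"claw":-1},{"slide":[0,0,-3.5],"angular":[0,0,0],"claw":-1},{"slide":[0,0,-1],"angular":[0,0,0],"claw":-1}]' 40
python3 -m creep '[{"slide":[3.65,1.23,0],"angular":[0,0,0],"claw":-1},{"slide":[3.65,1.23,0],"angular":[0,0,0],"claw":-1},{"slide":[3.65,1.23,0],"angular":[0,0,0],"claw":-1},{"slide":[3.65,1.23,0],"angular":[0,0,0],"claw":-1},{"slide":[3.65,1.23,0],"angular":[0,0,0],"claw":-1},{"slide":[3.65,1.23,0],"angular":[0,0,0],"claw":-1},{"slide":[3.65,1.23,0],"angular":[0,0,0],"claw":-1},{"slide":[3.65,1.23,0],"angular":[0,0,0],"claw":-1},{"slide":[0,0,0],"angular":[0,0,0],"claw":-1},{"slide":[0,0,0],"angular":[0,0,0],"claw":-1}]' 40
python3 - <<'E'
from h import *
s,_=st(); w=viewer.snapshot('wrist'); cv2.imwrite('pics/w8.png',w); t=viewer.snapshot('top');cv2.imwrite('pics/t8.png',t);sd=viewer.snapshot('side');cv2.imwrite('pics/s8.png',sd)
c=cam('wrist',s); yaw=-.187; C=np.array([.5975,-.027])
Rz=np.array([[np.cos(yaw),-np.sin(yaw)],[np.sin(yaw),np.cos(yaw)]])
# exp. pixels
for a,b in[(1,1),(1,-1),(-1,1),(-1,-1)]:
    P=C+Rz@[a*.112,b*.112]; print('screw',a,b,P.round(4),proj(c,[[*P,.15]]).round(0))
for n,ang in(('white',30),('green',-30)):
    P=C+Rz@(.106*np.array([np.cos(np.radians(ang)),np.sin(np.radians(ang))])); print(n,P.round(4),proj(c,[[*P,.15]]).round(0))
for nm,lo,hi in [("blue",(100,120,50),(125,255,255)),("green",(45,100,50),(85,255,255)),("yellow",(22,120,110),(35,255,255))]:
    m,b,_=blobs(w,lo,hi,15); print(nm,b)
E
```

```text
t: 13.88
tcp_pos: [0.5113, -0.3239, 0.2603]
tool_rot: [0.695, 0.719, 0.0, 0.006]
force: [0.4, -1.3, -1.6]
finger_gap: 0.12
gripper_force: 41.1
t: 14.72
tcp_pos: [0.5963, -0.0241, 0.2521]
tool_rot: [0.693, 0.721, -0.001, -0.001]
force: [0.1, -0.8, -1.4]
finger_gap: 0.119
gripper_force: 41.0
t 14.72 tcp [ 0.5963 -0.0241  0.2521] psi 92.26 tilt [ 0.001 -0.003 -1.   ] F [ 0.1 -0.8 -1.4] gap 0.119 gf 41.0
screw 1 1 [0.7284 0.0622] [[409.  93.]]
screw 1 -1 [ 0.6867 -0.1579] [[335. 306.]]
screw -1 1 [0.5083 0.1039] [[157.  31.]]
screw -1 -1 [ 0.4666 -0.1162] [[126. 264.]]
white [0.6976 0.008 ] [[367. 153.]]
green [ 0.6778 -0.0961] [[333. 255.]]
blue [(np.int32(19246), array([251.6, 173.9]), array([152,  42, 208, 229], dtype=int32)), (np.int32(57), array([264.4, 290.6]), array([260, 282,   8,  15], dtype=int32)), (np.int32(15), array([243. , 294.9]), array([241, 293,   6,   4], dtype=int32))]
green [(np.int32(89), array([334.1, 256.5]), array([327, 250,  14,  14], dtype=int32))]
yellow [(np.int32(82), array([350.7, 167.5]), array([340, 163,  21,   9], dtype=int32))]
```

Run:
```python
from h import *
w=cv2.imread('pics/w8.png'); s=manip.sense(); c=cam('wrist',s)
g=cv2.cvtColor(w,cv2.COLOR_BGR2GRAY); hsv=cv2.cvtColor(w,cv2.COLOR_BGR2HSV)
yaw=-.187; C=np.array([.5975,-.027]); Rz=np.array([[np.cos(yaw),-np.sin(yaw)],[np.sin(yaw),np.cos(yaw)]])
pts={}
for nm,p in (('s++',(409,93)),('s-+',(157,31)),('s--',(126,264))):
    x,y=p; r=g[max(0,y-11):y+12,x-11:x+12].astype(float); med=np.median(r); k=np.clip(med-25-r,0,None); yy,xx=np.mgrid[0:r.shape[0],0:r.shape[1]]
    q=(x-11+(k*xx).sum()/k.sum(), max(0,y-11)+(k*yy).sum()/k.sum()); print(nm,np.round(q,1),cast(c,[q],.15).round(4),(k>0).sum())
for nm,q in(('green',(334.1,256.5)),): print(nm,cast(c,[q],.15).round(4))
print('idx',cast(c,[(350.7,167.5)],.166).round(4))
x,y=367,153; r=hsv[y-14:y+15,x-14:x+15]; k=((r[...,1]<60)&(r[...,2]>150)); yy,xx=np.nonzero(k); print('white',xx.mean()+x-14,yy.mean()+y-14,k.sum(),cast(c,[(xx.mean()+x-14,yy.mean()+y-14)],.15).round(4))
# cap
P=s['tcp_pos']; zt=P[2]-.0402+.046
for dy in(.043,-.043): print('cap x-edge',dy,proj(c,[[P[0],P[1]+dy,zt]]).round(1))
for dx in(.043,-.043): print('cap sides',dx,proj(c,[[P[0]+dx,P[1],zt]]).round(1))
for col in (235,275): print(col,[tuple(int(v) for v in hsv[r,col]) for r in range(50,250,5)])
```

```text
s++ [407.9  93.5] [[0.7285 0.058 ]] 96
s-+ [155.4  30.6] [[0.508  0.1009]] 100
s-- [127.5 268.3] [[ 0.4674 -0.124 ]] 93
green [[ 0.679  -0.1024]]
idx [[ 0.6791 -0.0074]]
white 367.7878787878788 152.47330447330447 693 [[0.6988 0.0041]]
cap x-edge 0.043 [[258.6 154.4]]
cap x-edge -0.043 [[253.3 291.3]]
cap sides 0.043 [[329.1 230. ]]
cap sides -0.043 [[182.1 225.3]]
235 [(110, 10, 159), (108, 8, 158), (102, 8, 156), (108, 8, 156), (105, 13, 152), (109, 31, 133), (110, 140, 122), (108, 187, 138), (107, 178, 185), (107, 178, 185), (107, 179, 189), (111, 122, 127), (98, 10, 101), (105, 10, 154), (100, 10, 155), (102, 8, 154), (108, 8, 154), (105, 7, 153), (120, 6, 88), (0, 0, 22), (120, 11, 23), (109, 90, 31), (109, 136, 172), (112, 60, 115), (107, 181, 190), (107, 183, 189), (107, 182, 189), (107, 183, 189), (107, 184, 190), (107, 184, 190), (108, 185, 189), (107, 185, 189), (107, 185, 189), (107, 187, 188), (107, 184, 188), (90, 7, 115), (60, 7, 117), (60, 7, 117), (60, 7, 116), (60, 7, 116)]
275 [(108, 8, 156), (108, 8, 156), (102, 8, 155), (105, 10, 157), (108, 8, 155), (108, 8, 155), (110, 56, 164), (107, 176, 193), (107, 175, 192), (107, 179, 191), (107, 180, 190), (112, 99, 119), (102, 12, 103), (105, 10, 155), (102, 8, 153), (108, 8, 150), (102, 8, 154), (105, 7, 154), (110, 11, 72), (60, 12, 21), (120, 16, 16), (102, 49, 26), (109, 156, 177), (117, 20, 114), (107, 183, 187), (107, 183, 190), (107, 185, 189), (108, 184, 190), (107, 183, 189), (107, 183, 190), (108, 184, 190), (107, 186, 189), (107, 184, 188), (107, 184, 188), (107, 183, 188), (105, 17, 119), (60, 7, 117), (53, 9, 117), (50, 7, 116), (60, 4, 116)]
```

Run:
```python
from h import *
from scipy.optimize import least_squares
w=cv2.imread('pics/w8.png'); s=manip.sense(); c=cam('wrist',s); P=s['tcp_pos']
hsv=cv2.cvtColor(w,cv2.COLOR_BGR2HSV); m=(hsv[...,1]>150)&(hsv[...,0]>100)&(hsv[...,0]<115)&(hsv[...,2]>150)
pts=[]
for col in range(205,311,5):
    r=200
    while m[r,col]: r-=1
    pts.append((col,r+.5))
print(pts)
for row in (200,205,210): 
    l=255
    while m[row,l]: l-=1
    r=255
    while m[row,r]: r+=1
    print(row,l,r)
    pts+=[(l+.5,row),(r-.5,row)]
def f(v):
    a=cast(c,pts,v[2]); return np.hypot(*(a-v[:2]).T)-.043
for z0 in (None,P[2]+.006):
    if z0 is None: r=least_squares(f,[P[0],P[1],P[2]+.006],loss='soft_l1',f_scale=.001); print('free',r.x.round(4),'rel TCP',(r.x-P).round(4),np.abs(r.fun).max())
    else:
        r=least_squares(lambda v:f([*v,z0]),P[:2],loss='soft_l1',f_scale=.001); print('fixed z',r.x.round(4),'rel',(r.x-P[:2]).round(4),np.abs(r.fun).max())
```

```text
[(205, 179.5), (210, 178.5), (215, 175.5), (220, 172.5), (225, 170.5), (230, 168.5), (235, 167.5), (240, 166.5), (245, 200.5), (250, 200.5), (255, 200.5), (260, 200.5), (265, 165.5), (270, 167.5), (275, 168.5), (280, 169.5), (285, 171.5), (290, 174.5), (295, 176.5), (300, 180.5), (305, 184.5), (310, 191.5)]
200 255 255
205 255 255
210 255 255
free [ 0.5922 -0.0026  0.4184] rel TCP [-0.0042  0.0249  0.1657] 1.1379786002407855e-15
fixed z [ 0.5953 -0.0344] rel [-0.0011 -0.0069] 0.025064708157455498
```

Run:
```python
from h import *
from scipy.optimize import least_squares
w=cv2.imread('pics/w8.png'); s=manip.sense(); c=cam('wrist',s); P=s['tcp_pos']
hsv=cv2.cvtColor(w,cv2.COLOR_BGR2HSV); m=(hsv[...,1]>150)&(hsv[...,0]>100)&(hsv[...,0]<115)&(hsv[...,2]>150)
pts=[]
for col in list(range(205,241,5))+list(range(265,311,5)):
    r=200
    while m[r,col]: r-=1
    pts.append((col,r+.5))
for row in (190,195,200,205,210,215): 
    l=235; r=275
    while m[row,l]: l-=1
    while m[row,r]: r+=1
    print(row,l,r); pts+=[(l+.5,row),(r-.5,row)]
def f(v):
    a=cast(c,pts,v[2]); return np.hypot(*(a-v[:2]).T)-.043
r=least_squares(f,[P[0],P[1],P[2]+.006],loss='soft_l1',f_scale=.0005); print('free',(r.x-P).round(4),np.abs(r.fun*1000).round(1))
for dz in(-.005,.006,.016,.025):
    r=least_squares(lambda v:f([*v,P[2]+dz]),P[:2],loss='soft_l1',f_scale=.0005); print(dz,'rel',(r.x-P[:2]).round(4),np.abs(r.fun).max().round(4),r.cost)
```

```text
190 198 309
195 194 313
200 191 316
205 188 320
210 186 321
215 183 323
free [-0.0011 -0.007   0.0001] [1.4 0.1 0.  0.1 0.  0.1 0.1 0.2 0.2 0.4 0.2 0.1 0.2 0.1 0.4 0.2 0.4 0.2
 0.3 0.3 0.2 0.3 0.3 0.4 0.1 0.4 0.1 0.1 0.7 0.1]
-0.005 rel [-0.001  -0.0077] 0.0017 2.980535912919835e-06
0.006 rel [-0.0012 -0.0062] 0.0012 3.1555754235892616e-06
0.016 rel [-0.0014 -0.0046] 0.0025 9.066141055622248e-06
0.025 rel [-0.0016 -0.0032] 0.0036 1.4321453965056522e-05
```

```bash
python3 -m creep '[{"slide":[-0.05,0.2,2],"angular":[0,0,0],"claw":-1},{"slide":[0,0,2],"angular":[0,0,0],"claw":-1},{"slide":[0,0,1.5],"angular":[0,0,0],"claw":-1},{"slide":[0,0,0],"angular":[0,0,0],"claw":-1},{"slide":[0,0,0],"angular":[0,0,0],"claw":-1},{"slide":[0,0,0],"angular":[0,0,0],"claw":-1}]' 40
python3 -m creep '[{"slide":[0,0,0.5],"angular":[0,0,0],"claw":-1},{"slide":[0,0,0.5],"angular":[0,0,0],"claw":-1},{"slide":[0,0,0],"angular":[0,0,0],"claw":-1}]' 40
python3 -m creep '[{"slide":[0,0,0.4],"angular":[0,0,0],"claw":-1},{"slide":[0,0,0.3],"angular":[0,0,0],"claw":-1},{"slide":[0,0,0],"angular":[0,0,0],"claw":-1}]' 40
```

```text
t: 15.37
tcp_pos: [0.5997, -0.0283, 0.1993]
tool_rot: [0.695, 0.719, 0.0, 0.001]
force: [0.3, 0.1, -1.9]
finger_gap: 0.118
gripper_force: 41.0
t: 15.62
tcp_pos: [0.5997, -0.0268, 0.1893]
tool_rot: [0.695, 0.719, 0.001, 0.0]
force: [-0.0, 1.0, 3.1]
finger_gap: 0.122
gripper_force: 41.6
t: 15.87
tcp_pos: [0.5995, -0.0239, 0.1853]
tool_rot: [0.695, 0.719, 0.002, -0.001]
force: [-5.9, 8.9, 18.3]
finger_gap: 0.121
gripper_force: 45.0
```

```bash
python3 -m creep '[{"slide":[0,0,-1],"angular":[0,0,0],"claw":-1},{"slide":[0.38,-0.1,-1.5],"angular":[0,0,0],"claw":-1},{"slide":[0,0,0],"angular":[0,0,0],"claw":-1},{"slide":[0,0,0],"angular":[0,0,0],"claw":-1},{"slide":[0,0,0],"angular":[0,0,0],"claw":-1},{"slide":[0,0,0],"angular":[0,0,0],"claw":-1}]' 40
cat > cap.py <<'E'
from h import *
from scipy.optimize import least_squares
s,_=st(); w=viewer.snapshot('wrist'); c=cam('wrist',s); P=s['tcp_pos']; cv2.imwrite('pics/cap.png',w)
hsv=cv2.cvtColor(w,cv2.COLOR_BGR2HSV); m=(hsv[...,1]>150)&(hsv[...,0]>100)&(hsv[...,0]<115)&(hsv[...,2]>150)
pts=[]
for row in (190,195,200,205,210,215): 
    l=235; r=275
    while m[row,l]: l-=1
    while m[row,r]: r+=1
    pts+=[(l+.5,row),(r-.5,row)]
for col in list(range(215,241,5))+list(range(270,306,5)):
    r=200
    while m[r,col]: r-=1
    pts.append((col,r+.5))
r=least_squares(lambda v:np.hypot(*(cast(c,pts,P[2]+.006)-v).T)-.043,P[:2],loss='soft_l1',f_scale=.0005); print('cap',r.x.round(4),'rel',(r.x-P[:2]).round(4),np.abs(r.fun).max().round(4))
g=cv2.cvtColor(w,cv2.COLOR_BGR2GRAY); yaw=-.187; C=np.array([.5975,-.0305]); Rz=np.array([[np.cos(yaw),-np.sin(yaw)],[np.sin(yaw),np.cos(yaw)]])
for a,b in((1,1),(-1,1),(-1,-1)):
    Q=C+Rz@[a*.112,b*.112]; x,y=proj(c,[[*Q,.15]])[0].round().astype(int)
    if y<5 or y>375 or x<12 or x>500: print('out',x,y); continue
    y0=max(0,y-11); q=g[y0:y+12,x-11:x+12].astype(float); k=np.clip(np.median(q)-25-q,0,None); yy,xx=np.mgrid[0:q.shape[0],0:q.shape[1]]
    e=cast(c,[(x-11+(k*xx).sum()/k.sum(),y0+(k*yy).sum()/k.sum())],.15)[0]; print('C from screw',a,b,(C+e-Q).round(4),(k>0).sum())
mm,b,_=blobs(w,(45,100,50),(85,255,255),40); ang=yaw-np.pi/6
for x in b: print('C from green',cast(c,[x[1]],.15)[0]-.106*np.array([np.cos(ang),np.sin(ang)]))
E
python3 cap.py
```

```text
t: 16.37
tcp_pos: [0.5974, -0.0235, 0.2054]
tool_rot: [0.695, 0.719, -0.001, -0.001]
force: [0.5, -0.1, -1.1]
finger_gap: 0.127
gripper_force: 42.7
t 16.37 tcp [ 0.5974 -0.0235  0.2054] psi 91.99 tilt [ 0.    -0.002 -1.   ] F [ 0.5 -0.1 -1.1] gap 0.127 gf 42.7
cap [ 0.5969 -0.0295] rel [-0.0005 -0.006 ] 0.0039
C from screw 1 1 [ 0.5965 -0.0272] 135
C from screw -1 1 [ 0.5965 -0.0273] 149
C from screw -1 -1 [nan nan] 0cap.py:21: RuntimeWarning: invalid value encountered in scalar divide
  e=cast(c,[(x-11+(k*xx).sum()/k.sum(),y0+(k*yy).sum()/k.sum())],.15)[0]; print('C from screw',a,b,(C+e-Q).round(4),(k>0).sum())
```

```bash
python3 -m creep '[{"slide":[0.17,-0.04,0.5],"angular":[0,0,0],"claw":-1},{"slide":[0,0,0.6],"angular":[0,0,0],"claw":-1},{"slide":[0,0,0.4],"angular":[0,0,0],"claw":-1},{"slide":[0,0,0],"angular":[0,0,0],"claw":-1}]' 40
python3 -m creep '[{"slide":[0,0,0.3],"angular":[0,0,0],"claw":-1},{"slide":[0,0,0.3],"angular":[0,0,0],"claw":-1},{"slide":[0,0,0],"angular":[0,0,0],"claw":-1}]' 40
```

```text
t: 16.75
tcp_pos: [0.5965, -0.0214, 0.1897]
tool_rot: [0.695, 0.719, -0.001, -0.001]
force: [-0.1, 0.4, -3.5]
finger_gap: 0.123
gripper_force: 42.7
t: 17.0
tcp_pos: [0.5972, -0.0216, 0.1848]
tool_rot: [0.695, 0.719, -0.0, -0.0]
force: [0.7, -0.4, -2.3]
finger_gap: 0.123
gripper_force: 42.7
```

```bash
python3 -m creep '[{"slide":[0,0,0.5],"angular":[0,0,0],"claw":-1},{"slide":[0,0,0.5],"angular":[0,0,0],"claw":-1},{"slide":[0,0,0],"angular":[0,0,0],"claw":-1}]' 40
python3 -m creep '[{"slide":[0,0,0.8],"angular":[0,0,0],"claw":-1},{"slide":[0,0,0.8],"angular":[0,0,0],"claw":-1},{"slide":[0,0,0.8],"angular":[0,0,0],"claw":-1},{"slide":[0,0,0.8],"angular":[0,0,0],"claw":-1},{"slide":[0,0,0],"angular":[0,0,0],"claw":-1}]' 40
python3 -m creep '[{"slide":[0,0,0.8],"angular":[0,0,0],"claw":-1},{"slide":[0,0,0.8],"angular":[0,0,0],"claw":-1},{"slide":[0,0,0],"angular":[0,0,0],"claw":-1}]' 40
```

```text
t: 17.25
tcp_pos: [0.5968, -0.0215, 0.1744]
tool_rot: [0.695, 0.719, -0.001, -0.001]
force: [-0.9, 0.7, -2.3]
finger_gap: 0.122
gripper_force: 42.7
t: 17.67
tcp_pos: [0.596, -0.0213, 0.1411]
tool_rot: [0.695, 0.719, -0.001, -0.002]
force: [-0.6, -1.1, -1.1]
finger_gap: 0.12
gripper_force: 42.7
t: 17.92
tcp_pos: [0.5964, -0.0214, 0.1257]
tool_rot: [0.695, 0.719, -0.001, -0.001]
force: [-0.5, 0.2, -2.1]
finger_gap: 0.122
gripper_force: 42.7
```

Free of contact. Down to the floor (expected near 0.115 or slightly lower).

```bash
python3 -m creep '[{"slide":[0,0,0.4],"angular":[0,0,0],"claw":-1},{"slide":[0,0,0.3],"angular":[0,0,0],"claw":-1},{"slide":[0,0,0],"angular":[0,0,0],"claw":-1}]' 40
python3 -m creep '[{"slide":[0,0,0.2],"angular":[0,0,0],"claw":-1},{"slide":[0,0,0],"angular":[0,0,0],"claw":-1}]' 40
python3 -m creep '[{"slide":[0,0,0.2],"angular":[0,0,0],"claw":-1},{"slide":[0,0,0],"angular":[0,0,0],"claw":-1}]' 40
```

```text
t: 18.17
tcp_pos: [0.5973, -0.0216, 0.12]
tool_rot: [0.695, 0.719, -0.0, -0.0]
force: [-0.6, 0.4, -1.9]
finger_gap: 0.117
gripper_force: 42.7
t: 18.33
tcp_pos: [0.5976, -0.0216, 0.1184]
tool_rot: [0.695, 0.719, -0.0, -0.0]
force: [-0.0, -0.7, -2.5]
finger_gap: 0.119
gripper_force: 42.7
t: 18.5
tcp_pos: [0.5975, -0.0216, 0.1164]
tool_rot: [0.695, 0.719, -0.0, -0.0]
force: [0.2, -0.3, -1.7]
finger_gap: 0.118
gripper_force: 42.7
```

```bash
python3 -m creep '[{"slide":[0,0,0.2],"angular":[0,0,0],"claw":-1},{"slide":[0,0,0],"angular":[0,0,0],"claw":-1}]' 40
python3 -m creep '[{"slide":[0,0,0.15],"angular":[0,0,0],"claw":-1},{"slide":[0,0,0],"angular":[0,0,0],"claw":-1}]' 40
python3 -m creep '[{"slide":[0,0,0.15],"angular":[0,0,0],"claw":-1},{"slide":[0,0,0],"angular":[0,0,0],"claw":-1}]' 40
```

```text
t: 18.67
tcp_pos: [0.5983, -0.0223, 0.1155]
tool_rot: [0.695, 0.719, 0.0, 0.001]
force: [-1.1, -1.6, 3.9]
finger_gap: 0.121
gripper_force: 43.3
t: 18.83
tcp_pos: [0.5985, -0.0228, 0.1152]
tool_rot: [0.694, 0.72, 0.0, 0.002]
force: [-1.5, -2.4, 10.2]
finger_gap: 0.118
gripper_force: 44.1
t: 19.0
tcp_pos: [0.5987, -0.0233, 0.115]
tool_rot: [0.694, 0.72, -0.0, 0.002]
force: [-4.2, -2.8, 16.0]
finger_gap: 0.122
gripper_force: 44.8
```

```bash
python3 -m creep '[{"slide":[0,0,-0.35],"angular":[0,0,0],"claw":-1},{"slide":[0,0,0],"angular":[0,0,0],"claw":-0.3},{"slide":[0,0,0],"angular":[0,0,0],"claw":-0.3},{"slide":[0,0,0],"angular":[0,0,0],"claw":-0.3},{"slide":[0,0,-1.5],"angular":[0,0,0],"claw":-0.3},{"slide":[0,0,-3],"angular":[0,0,0],"claw":-0.3},{"slide":[0,0,-3],"angular":[0,0,0],"claw":-0.3},{"slide":[0,0,-3],"angular":[0,0,0],"claw":-0.3},{"slide":[0,0,-3],"angular":[0,0,0.112],"claw":0},{"slide":[0,0,0],"angular":[0,0,0.112],"claw":0.2}]' 40
python3 -m creep '[{"slide":[3.27,-2.01,0],"angular":[0,0,0],"claw":0.2},{"slide":[3.27,-2.01,0],"angular":[0,0,0],"claw":0.2},{"slide":[3.27,-2.01,0],"angular":[0,0,0],"claw":0.2},{"slide":[3.27,-2.01,0],"angular":[0,0,0],"claw":0.2},{"slide":[3.27,-2.01,0],"angular":[0,0,0],"claw":0.2},{"slide":[3.27,-2.01,0],"angular":[0,0,0],"claw":0.2},{"slide":[3.27,-2.01,0],"angular":[0,0,0],"claw":0.2},{"slide":[3.27,-2.01,0],"angular":[0,0,0],"claw":0.2},{"slide":[3.27,-2.01,0],"angular":[0,0,0],"claw":0.2},{"slide":[0,0,0],"angular":[0,0,0],"claw":0.2}]'
python3 -m creep '[{"slide":[0,0,3.5],"angular":[0,0,0],"claw":0.2},{"slide":[0,0,3.5],"angular":[0,0,0],"claw":0.2},{"slide":[0,0,3.5],"angular":[0,0,0],"claw":0.2},{"slide":[0,0,3],"angular":[0,0,0],"claw":0.2},{"slide":[0,0,2],"angular":[0,0,0],"claw":0.2},{"slide":[0,0,0],"angular":[0,0,0],"claw":0.2},{"slide":[0,0,0],"angular":[0,0,0],"claw":0.2},{"slide":[0,0,0],"angular":[0,0,0],"claw":0.2},{"slide":[0,0,0],"angular":[0,0,0],"claw":0.2}]'
python3 -c "
from h import *
to(.4748,.3013,.0045,79.17)
# port check: cartridge handle pos from top
t=viewer.snapshot('top'); cv2.imwrite('pics/t9.png',t); c=cam('top'); m,b,_=blobs(t,(0,0,0),(180,255,45),20,(225,110,300,180)); print([(x[0],x[1],cast(c,[x[1]],.145).round(4).tolist()) for x in b])
m,b,_=blobs(t,(100,120,80),(125,255,255),100,(235,120,285,172)); print([(x[0],x[1],x[2],cast(c,[x[1]],.121).round(4).tolist()) for x in b])
"
```

```text
t: 19.83
tcp_pos: [0.6017, -0.0222, 0.2564]
tool_rot: [0.772, 0.635, 0.004, 0.005]
force: [1.6, -0.2, 0.9]
finger_gap: 0.596
gripper_force: 0.0
t: 20.67
tcp_pos: [0.4718, 0.3073, 0.2496]
tool_rot: [0.769, 0.64, 0.0, -0.002]
force: [0.1, -0.7, 0.2]
finger_gap: 0.603
gripper_force: 0.0
t: 21.42
tcp_pos: [0.4767, 0.3019, 0.0967]
tool_rot: [0.771, 0.637, 0.002, 0.001]
force: [-0.3, -0.7, 0.5]
finger_gap: 0.606
gripper_force: 0.0
t 21.42 tcp [0.4767 0.3019 0.0967] psi 79.17 tilt [ 0.002  0.003 -1.   ] F [-0.3 -0.7  0.5] gap 0.606 gf 0.0
slide cm [-0.11 -0.21  9.22] ang z -0.000
[(np.int32(25), array([250.6, 131.6]), [[0.6284, -0.0027]]), (np.int32(60), array([260.6, 143.4]), [[0.5956, -0.0286]])]
[(np.int32(664), array([260.7, 144.3]), array([246, 129,  31,  31], dtype=int32), [[0.5989, -0.0291]]), (np.int32(361), array([256.3, 165.1]), array([235, 154,  50,  18], dtype=int32), [[0.542, -0.0161]])]
```

The cartridge handle reads at the port centre. Now I pick the cover up again.

```bash
python3 -m creep '[{"slide":[-0.1,-0.2,2.5],"angular":[0,0,0],"claw":0.2},{"slide":[0,0,3],"angular":[0,0,0],"claw":0.2},{"slide":[0,0,2],"angular":[0,0,0],"claw":0.2},{"slide":[0,0,1],"angular":[0,0,0],"claw":0.2},{"slide":[0,0,0],"angular":[0,0,0],"claw":0.2},{"slide":[0,0,0],"angular":[0,0,0],"claw":0.2},{"slide":[0,0,0],"angular":[0,0,0],"claw":0.2}]'
python3 -c "
from h import *
to(.4748,.3013,.0047,79.17)"
```

```text
t: 22.05
tcp_pos: [0.4744, 0.3013, 0.0115]
tool_rot: [0.771, 0.637, 0.001, 0.0]
force: [0.4, -0.1, 0.5]
finger_gap: 0.605
gripper_force: 0.0
t 22.05 tcp [0.4744 0.3013 0.0115] psi 79.18 tilt [ 0.002  0.003 -1.   ] F [ 0.4 -0.1  0.5] gap 0.605 gf 0.0
slide cm [0.   0.04 0.68] ang z 0.000
```

```bash
python3 -m creep '[{"slide":[0,0.04,0.4],"angular":[0,0,0],"claw":0.2},{"slide":[0,0,0.25],"angular":[0,0,0],"claw":0.2},{"slide":[0,0,0],"angular":[0,0,0],"claw":-1},{"slide":[0,0,0],"angular":[0,0,0],"claw":-1},{"slide":[0,0,0],"angular":[0,0,0],"claw":-1},{"slide":[0,0,0],"angular":[0,0,0],"claw":-1},{"slide":[0,0,0],"angular":[0,0,0],"claw":-1}]' 40
python3 -m creep '[{"slide":[0,0,-0.5],"angular":[0,0,0],"claw":-1},{"slide":[0,0,-2],"angular":[0,0,0],"claw":-1},{"slide":[0,0,-3.5],"angular":[0,0,0],"claw":-1},{"slide":[0,0,-4],"angular":[0,0,0],"claw":-1},{"slide":[0,0,-4],"angular":[0,0,0],"claw":-1},{"slide":[0,0,-4],"angular":[0,0,0],"claw":-1},{"slide":[0,0,-4],"angular":[0,0,0],"claw":-1},{"slide":[0,0,-1.6],"angular":[0,0,0],"claw":-1}]' 40
python3 -m creep '[{"slide":[-2.99,1.82,0],"angular":[0,0,0],"claw":-1},{"slide":[-2.99,1.82,0],"angular":[0,0,0],"claw":-1},{"slide":[-2.99,1.82,0],"angular":[0,0,0],"claw":-1},{"slide":[-2.99,1.82,0],"angular":[0,0,0],"claw":-1},{"slide":[-2.99,1.82,0],"angular":[0,0,0],"claw":-1},{"slide":[-2.99,1.82,0],"angular":[0,0,0],"claw":-1},{"slide":[-2.99,1.82,0],"angular":[0,0,0],"claw":-1},{"slide":[-2.99,1.82,0],"angular":[0,0,0],"claw":-1},{"slide":[-2.99,1.82,0],"angular":[0,0,0],"claw":-1},{"slide":[-2.99,1.82,0],"angular":[0,0,0],"claw":-1}]' 40
python3 -m creep '[{"slide":[0,0,1],"angular":[0,0,0],"claw":-1},{"slide":[0,0,2],"angular":[0,0,0],"claw":-1},{"slide":[0,0,2],"angular":[0,0,0],"claw":-1},{"slide":[0,0,1],"angular":[0,0,0],"claw":-1},{"slide":[0,0,0],"angular":[0,0,0],"claw":-1},{"slide":[0,0,0],"angular":[0,0,0],"claw":-1},{"slide":[0,0,0],"angular":[0,0,0],"claw":-1},{"slide":[0,0,0],"angular":[0,0,0],"claw":-1}]' 40
python3 -c "
from h import *
to(.5974,-.0269,.1505,79.17)"
```

```text
t: 22.63
tcp_pos: [0.4739, 0.3009, 0.0039]
tool_rot: [0.771, 0.637, 0.0, 0.0]
force: [-1.0, -1.1, 3.8]
finger_gap: 0.126
gripper_force: 40.5
t: 23.3
tcp_pos: [0.4753, 0.3016, 0.245]
tool_rot: [0.771, 0.637, 0.004, 0.001]
force: [1.5, -0.5, -2.7]
finger_gap: 0.13
gripper_force: 39.9
t: 24.13
tcp_pos: [0.5951, -0.0285, 0.2386]
tool_rot: [0.771, 0.637, -0.001, -0.001]
force: [0.4, 0.5, -2.5]
finger_gap: 0.129
gripper_force: 39.8
t: 24.8
tcp_pos: [0.597, -0.027, 0.1809]
tool_rot: [0.771, 0.637, 0.001, 0.001]
force: [-0.1, -0.2, -3.3]
finger_gap: 0.125
gripper_force: 39.8
t 24.80 tcp [ 0.597  -0.027   0.1809] psi 79.20 tilt [-0.     0.003 -1.   ] F [-0.1 -0.2 -3.3] gap 0.125 gf 39.8
slide cm [0.02 0.03 3.04] ang z 0.001
```

```bash
python3 -m creep '[{"slide":[0.02,0.03,1],"angular":[0,0,0],"claw":-1},{"slide":[0,0,0.8],"angular":[0,0,0],"claw":-1},{"slide":[0,0,0.3],"angular":[0,0,0],"claw":-1},{"slide":[0,0,0],"angular":[0,0,0],"claw":-1}]' 40
python3 -m creep '[{"slide":[0,0,0.3],"angular":[0,0,0],"claw":-1},{"slide":[0,0,0],"angular":[0,0,0],"claw":-1}]' 40
python3 -m creep '[{"slide":[0,0,0.3],"angular":[0,0,0],"claw":-1},{"slide":[0,0,0],"angular":[0,0,0],"claw":-1}]' 40
```

```text
t: 25.13
tcp_pos: [0.5954, -0.0267, 0.1572]
tool_rot: [0.771, 0.637, -0.001, -0.001]
force: [-0.4, 0.5, -3.7]
finger_gap: 0.13
gripper_force: 39.8
t: 25.3
tcp_pos: [0.5961, -0.027, 0.155]
tool_rot: [0.771, 0.637, -0.0, -0.0]
force: [0.1, 0.6, -3.1]
finger_gap: 0.126
gripper_force: 39.8
t: 25.47
tcp_pos: [0.5962, -0.027, 0.1521]
tool_rot: [0.771, 0.637, -0.0, -0.0]
force: [-0.2, 0.3, -3.6]
finger_gap: 0.125
gripper_force: 39.8
```

```bash
python3 -m creep '[{"slide":[0,0,0.15],"angular":[0,0,0],"claw":-1},{"slide":[0,0,0],"angular":[0,0,0],"claw":-1}]' 40
python3 -m creep '[{"slide":[0,0,0.15],"angular":[0,0,0],"claw":-1},{"slide":[0,0,0],"angular":[0,0,0],"claw":-1}]' 40
python3 -m creep '[{"slide":[0,0,0.1],"angular":[0,0,0],"claw":-1},{"slide":[0,0,0],"angular":[0,0,0],"claw":-1},{"slide":[0,0,0],"angular":[0,0,0],"claw":-1}]' 40
```

```text
t: 25.63
tcp_pos: [0.5963, -0.027, 0.1509]
tool_rot: [0.771, 0.637, -0.0, -0.0]
force: [-0.6, 0.3, -4.0]
finger_gap: 0.128
gripper_force: 39.8
t: 25.8
tcp_pos: [0.5966, -0.0271, 0.1499]
tool_rot: [0.771, 0.637, 0.0, 0.0]
force: [-0.5, -0.1, -1.4]
finger_gap: 0.126
gripper_force: 40.1
t: 26.05
tcp_pos: [0.5966, -0.0271, 0.1499]
tool_rot: [0.771, 0.637, 0.0, 0.0]
force: [-2.1, 0.8, 5.9]
finger_gap: 0.125
gripper_force: 41.0
```

```bash
python3 -m creep '[{"slide":[0,0,0],"angular":[0,0,0],"claw":0.2},{"slide":[0,0,0],"angular":[0,0,0],"claw":0.2},{"slide":[0,0,0],"angular":[0,0,0],"claw":0.2},{"slide":[0,0,-1.5],"angular":[0,0,0],"claw":0.2},{"slide":[0,0,-4],"angular":[0,0,0],"claw":0.2},{"slide":[0,0,-4],"angular":[0,0,0],"claw":0.2},{"slide":[0,0,0],"angular":[0,0,-0.115],"claw":0.2},{"slide":[0,0,0],"angular":[0,0,-0.115],"claw":0.2},{"slide":[0,0,0],"angular":[0,0,-0.115],"claw":0.2},{"slide":[0,0,0],"angular":[0,0,-0.115],"claw":0.2}]' 40
python3 -m creep '[{"slide":[-3.65,0.06,0],"angular":[0,0,0],"claw":0.2},{"slide":[-3.65,0.06,0],"angular":[0,0,0],"claw":0.2},{"slide":[-3.65,0.06,0],"angular":[0,0,0],"claw":0.2},{"slide":[0,0,0],"angular":[0,0,0],"claw":0.2},{"slide":[0,0,0],"angular":[0,0,0],"claw":0.2},{"slide":[0,0,0],"angular":[0,0,0],"claw":0.2},{"slide":[0,0,0],"angular":[0,0,0],"claw":0.2}]' 40
python3 - <<'E'
from h import *
to(.628,-.1321,.1555,105.65); s=manip.sense(); w=viewer.snapshot('wrist'); cv2.imwrite('pics/w10.png',w); c=cam('wrist',s)
C=np.array([.5968,-.028])
m,b,_=blobs(w,(22,120,110),(35,255,255),15)
for x in b:
    d=cast(c,[x[1]],.166)[0]-C; print('yellow',x[0],x[1],np.hypot(*d),'theta',np.pi/6-(np.arctan2(d[1],d[0])+.187))
print('wing px pred',proj(c,[[.628,-.1321,.192]]))
m,b,_=blobs(w,(0,0,0),(180,255,45),60,(150,0,400,150)); print('handle',[(x[0],x[1],cast(c,[x[1]],.18).round(4).tolist()) for x in b])
E
```

```text
t: 26.88
tcp_pos: [0.5966, -0.027, 0.2438]
tool_rot: [0.603, 0.798, 0.0, 0.0]
force: [0.5, -0.2, -0.0]
finger_gap: 0.605
gripper_force: 0.0
t: 27.47
tcp_pos: [0.6269, -0.1308, 0.2432]
tool_rot: [0.605, 0.796, 0.0, -0.001]
force: [-0.1, -0.3, -0.7]
finger_gap: 0.598
gripper_force: 0.0
t 27.47 tcp [ 0.6269 -0.1308  0.2432] psi 105.58 tilt [ 0.001 -0.001 -1.   ] F [-0.1 -0.3 -0.7] gap 0.598 gf 0.0
slide cm [-0.17  0.08  8.77] ang z -0.001
yellow 127 [363.7  54.4] 0.08529939153425506 theta 0.0464625696899737
wing px pred [[256.12714261 200.88545157]]
handle [(np.int32(1164), array([253.4,  49.1]), [[0.5963, -0.0261]])]
```

```bash
python3 -m creep '[{"slide":[-0.12,0.06,3],"angular":[0,0,0],"claw":0.2},{"slide":[0,0,3],"angular":[0,0,0],"claw":0.2},{"slide":[0,0,2],"angular":[0,0,0],"claw":0.2},{"slide":[0,0,0.8],"angular":[0,0,0],"claw":0.2},{"slide":[0,0,0],"angular":[0,0,0],"claw":0.2},{"slide":[0,0,0],"angular":[0,0,0],"claw":-1},{"slide":[0,0,0],"angular":[0,0,0],"claw":-1},{"slide":[0,0,0],"angular":[0,0,0],"claw":-1},{"slide":[0,0,0],"angular":[0,0,0],"claw":-1},{"slide":[0,0,0],"angular":[0,0,0],"claw":-1}]' 30
python3 -c "
from h import *
st()"
```

```text
t: 28.35
tcp_pos: [0.6292, -0.1334, 0.1575]
tool_rot: [0.605, 0.796, 0.0, 0.002]
force: [-1.1, 0.1, 6.0]
finger_gap: 0.132
gripper_force: 32.4
t 28.35 tcp [ 0.6292 -0.1334  0.1575] psi 105.58 tilt [-0.002  0.002 -1.   ] F [-1.1  0.1  6. ] gap 0.132 gf 32.4
```

```bash
python3 -m creep '[{"slide":[0.055,-1.11,0],"angular":[0,0,0.101],"claw":-1},{"slide":[0.055,-1.11,0],"angular":[0,0,0.101],"claw":-1},{"slide":[0.055,-1.11,0],"angular":[0,0,0.101],"claw":-1},{"slide":[0.055,-1.11,0],"angular":[0,0,0.101],"claw":-1},{"slide":[0.055,-1.11,0],"angular":[0,0,0.101],"claw":-1}]' 30
python3 -m creep '[{"slide":[0.055,-1.11,0],"angular":[0,0,0.101],"claw":-1},{"slide":[0.055,-1.11,0],"angular":[0,0,0.101],"claw":-1},{"slide":[0.055,-1.11,0],"angular":[0,0,0.101],"claw":-1},{"slide":[0.055,-1.11,0],"angular":[0,0,0.101],"claw":-1},{"slide":[0.055,-1.11,0],"angular":[0,0,0.101],"claw":-1}]' 30
python3 -m creep '[{"slide":[0,0,0],"angular":[0,0,0],"claw":-1},{"slide":[0,0,0],"angular":[0,0,0],"claw":-1},{"slide":[0,0,0],"angular":[0,0,0],"claw":-1}]' 30
cat > idx.py <<'E'
from h import *
s,psi=st(); w=viewer.snapshot('wrist'); cv2.imwrite('pics/idx.png',w); c=cam('wrist',s); C=np.array([.5968,-.028])
for nm,lo,hi,z in(('yellow',(22,120,110),(35,255,255),.166),('green',(45,100,50),(85,255,255),.15)):
    for x in blobs(w,lo,hi,25)[1]:
        d=cast(c,[x[1]],z)[0]-C; print(nm,x[0],x[1],np.hypot(*d).round(4),'theta %.3f'%(np.pi/6-(np.arctan2(d[1],d[0])+.187)))
d=s['tcp_pos'][:2]-C; print('tcp theta %.3f'%(np.radians(300)-.187-(np.arctan2(d[1],d[0])%(2*np.pi))))
E
python3 idx.py
```

```text
t: 28.77
tcp_pos: [0.574, -0.1354, 0.1575]
tool_rot: [0.786, 0.618, 0.0, 0.002]
force: [-0.9, -0.6, 6.5]
finger_gap: 0.13
gripper_force: 33.1
t: 29.18
tcp_pos: [0.5246, -0.1103, 0.1575]
tool_rot: [0.915, 0.402, -0.0, 0.002]
force: [-2.8, -3.0, 9.6]
finger_gap: 0.128
gripper_force: 33.0
t: 29.43
tcp_pos: [0.5239, -0.1097, 0.1574]
tool_rot: [0.915, 0.404, -0.001, 0.001]
force: [-5.0, -3.1, 9.8]
finger_gap: 0.126
gripper_force: 32.8
t 29.43 tcp [ 0.5239 -0.1097  0.1574] psi 47.69 tilt [-0.003  0.001 -1.   ] F [-5.  -3.1  9.8] gap 0.126 gf 32.8
yellow 358 [425.4  19.7] 0.085 theta 1.063
green 301 [451.  25.] 0.109 theta 1.044
tcp theta 1.065
```

```bash
python3 -m creep '[{"slide":[0,0,0],"angular":[0,0,0],"claw":0.2},{"slide":[0,0,0],"angular":[0,0,0],"claw":0.2},{"slide":[0,0,0],"angular":[0,0,0],"claw":0.2},{"slide":[0,0,-2],"angular":[0,0,0],"claw":0.2},{"slide":[0,0,-3.5],"angular":[0,0,0],"claw":0.2},{"slide":[0,0,-3.5],"angular":[0,0,0],"claw":0.2},{"slide":[-3,0,-1],"angular":[0,0,0],"claw":0.2},{"slide":[-2,0,0],"angular":[0,0,0],"claw":0.2},{"slide":[0,0,0],"angular":[0,0,0],"claw":0.2},{"slide":[0,0,0],"angular":[0,0,0],"claw":0.2}]' 30
python3 idx.py
python3 - <<'E'
from h import *
w=cv2.imread('pics/idx.png'); c=cam('wrist'); px=proj(c,[[.5968,-.028,.186]])[0].round().astype(int); print(px)
x,y=px; m,b,_=blobs(w,(0,0,0),(180,255,50),60,(max(0,x-45),max(0,y-45),x+45,y+45)); 
for i in b: print('handle',i[0],i[1],cast(c,[i[1]],.18).round(4))
t=viewer.snapshot('top'); ct=cam('top')
for n,lo,hi,r,z in(('bottle cap',(100,120,80),(125,255,255),(335,90,370,115),.15),('jar lid',(0,0,0),(180,255,45),(120,95,165,130),.095),('charcoal',(0,0,0),(180,255,45),(110,240,155,300),.035)):
    for im in(cv2.imread('pics/top0.png'),t):
        b=max(blobs(im,lo,hi,5,r)[1],key=lambda i:i[0],default=None); print(n,b and (b[0],b[1]))
E
```

```text
t: 30.32
tcp_pos: [0.4908, -0.1455, 0.2555]
tool_rot: [0.915, 0.403, 0.0, -0.0]
force: [0.4, 0.1, 0.1]
finger_gap: 0.601
gripper_force: 0.0
t 30.32 tcp [ 0.4908 -0.1455  0.2555] psi 47.54 tilt [ 0.001 -0.    -1.   ] F [0.4 0.1 0.1] gap 0.601 gf 0.0
tcp theta 1.071
[254 -23]
handle 334 [263.6   8.1] [[ 0.5892 -0.0467]]
bottle cap (np.int32(78), array([356.3, 100.2]))
bottle cap (np.int32(80), array([356.3, 100.4]))
jar lid (np.int32(391), array([140.9, 112.9]))
jar lid (np.int32(378), array([140.8, 113. ]))
charcoal (np.int32(761), array([130.9, 269.9]))
charcoal (np.int32(5), array([116.4, 258.4]))
```

Run:
```python
from h import *
C=np.array([.5975,-.0265])
for n in('top','side'):
    im=viewer.snapshot(n); c=cam(n)
    p=proj(c,[[*C,.166]])[0].astype(int); roi=(p[0]-60,p[1]-60,p[0]+60,p[1]+45)
    for nm,lo,hi,z in(('yellow',(22,110,110),(35,255,255),.166),('green',(45,100,50),(85,255,255),.15),('handle',(0,0,0),(180,255,45),.178)):
        for x in blobs(im,lo,hi,3,roi)[1]:
            q=cast(c,[x[1]],z)[0]; d=q-C; print(n,nm,x[0],x[1],q.round(4),'r %.4f'%np.hypot(*d),'theta %.3f'%(np.pi/6-(np.arctan2(d[1],d[0])+.187)))
```

```text
top yellow 8 [281.  116.6] [ 0.6621 -0.0836] r 0.0862 theta 1.061
top green 15 [285.3 112.1] [ 0.6792 -0.0964] r 0.1075 theta 1.044
top handle 205 [308.6 154.5] [ 0.5561 -0.1512] r 0.1314 theta 2.228
top handle 71 [259.6 140.6] [ 0.5952 -0.0259] r 0.0024 theta -2.541
top handle 197 [307.6 172.5] [ 0.5091 -0.1469] r 0.1494 theta 2.540
side yellow 4 [237.5 146.5] [ 0.6645 -0.0887] r 0.0914 theta 1.085
side yellow 6 [267.5 194. ] [0.4223 0.069 ] r 0.1995 theta -2.306
side green 6 [271.  192.5] [0.4369 0.0369] r 0.1727 theta -2.429
side handle 68 [295.2 105.3] [ 0.7433 -0.4974] r 0.4930 theta 1.607
side handle 151 [240.2 158.1] [ 0.5868 -0.0161] r 0.0149 theta -2.036
side handle 583 [270.3 193.5] [0.4063 0.0788] r 0.2183 theta -2.302
```

The collar reads 1.06 rad, level with the green mark. The cover handle is where it started, the bottle and jar have not moved, and the arm is clear, so I hand in.

```bash
python3 -c "
from station import ticket
print(ticket.sign_off())"
```

```text
the job is handed in; nothing more can be done
None
```

I did every step and handed the job in at about 30 s: the cartridge is on the chamber floor, the cover is back on its pins and the collar reads about 1.06 rad; no verdict came back, the charcoal block was hidden in the last check, the first wing grip closed on nothing, the cartridge touched the port rim once (about 20 N), and I viewed 11 pictures, one over the limit of 10.

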